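# Put the tracing templates away in the latched template case

### The arm

A 6-joint arm with a two-finger parallel gripper is mounted at the origin on the work surface. World frame = base frame: x ahead of the robot, y to its left, z up, the work surface at z = 0. Lengths are in m, angles in rad, forces in N, time in s.
With the tool pointing down it reaches from about 0.4 to 0.825 m from the base axis. Payload 7 kg.
Tool frame: the origin (TCP) lies at the very end of the fingers, on their centre line; the grasp point (between the pads) lies 19 mm behind it; z points along the fingers, y is the line along which they close (so a half turn about z gives the same grasp; the last joint's range is limited). The gripper opens to 85 mm and grips with 20 to 120 N. Pads are 22 mm wide; open, the fingers measure 114 mm over their backs; the gripper's body (76 mm by 85 mm) begins 54 mm behind the grasp point. The pads swing forward as they close: fully open they stand 13 mm farther back than shut.
Start: joints at [0.288, 0.359, 0.012, 0, -1.224, -0.288], TCP at [0.675, -0, 0.231] pointing down, gripper open.
Joint ranges: [-3.07, 3.07], [-1.43, 2.12], [-1.02, 1.25], [-3.03, 1.67], [-3.05, -0], [-3.03, 3.03]. Speed limits (rad/s): [2.39, 2.39, 3.01, 3.14, 3.14, 3.14].

### API

Orientations are given as a rotation vector (axis times angle).
In Python, from cell import status, imaging, workorder gives the robot as it stands.
- The arm moves only by the tool play_rows, never from a script. Its argument "plan" is a list of rows, each a list of 5 numbers: the finger opening in cm, from 0 to 8.54, then the shift along the tool's x, y, z in cm, then the turn about the tool's z in rad. A call has 1 to 8 rows; each row is the pose to reach, as a shift and turn from the pose commanded when the call began, along the tool's axes at that moment; what a row does not reach only later rows make up. A row lasts 1/12 s, in which the tool goes at most 41.7 mm and 7.16 degrees, less where a joint would pass 70% of its speed; a pose out of reach is approached as far as the arm can. A call with a gripper value outside its range is refused whole. The fingers move at their own pace and stop on an object; "newtons" is the grip in N (left out, the last holds). Time passes only in rows, so rows that repeat a pose let the fingers close. It gives the time, the measured TCP pose, the force, the opening and the grip force at its end, in the units of the state.
- status.sense(): the state, without advancing time (a new reading comes with each control period).
- imaging.snapshot(name): name is "scene" or "side" or "wrist"; returns a dict with "color" (480x640x3 uint8, blue, green, red), "range_z" (480x640 float32, m along the optical axis (not along the pixel's ray), 0 where there is no reading), "fx", "fy", "cx", "cy" (pixels), "D" ([k1, k2, p1, p2, k3] as OpenCV has them; the pictures are not rectified), "R" (3x3) and "t" (3): a world point X has camera coordinates R X + t. Camera axes: x right, y down, z forward; pixel columns grow to the right and rows downward; lengths in m; the calibration is good to about 2 mm. A picture is of the moment at which its call begins.
- workorder.sign_off(): hands the job in; it is judged then, once.
The state is a dict: "time_s": time; "joint_positions": joint angles; "joint_vel": joint speeds; "joint_torque": joint torques, N m; "position": TCP position; "tcp_rot": TCP orientation; "force": force on the tool from outside, world axes, zero at the start; "torque": the same for the moment, N m; "grip_width": finger opening in m; "finger_force": force on a finger pad.
Only numpy, scipy, OpenCV 4.12 (cv2) and the standard library are available. Lean on these libraries where they do the work, as an engineer would, in place of code of your own. Each camera call takes 0.05 s, during which the arm holds its last target. There are 200 camera calls.

### The job

Put the plywood tracing templates that lie on the table away in the template case: turn its quarter-turn knob to release the lid, swing the lid fully open, and lower every template flat onto the case floor with its hole down over a free pin of its own. Then shut the lid fully and turn the knob all the way back to latch it, with every template still in place on its pin, and leave the other things on the table undisturbed.

Things in the scene. Friction and masses are not known exactly. Their poses are not given: they have to be found in the camera images.
- case: template case: grey steel tray fixed to the table, 180 (x) x 330 (y) x 44 mm tall, walls 4 mm, inside floor 4 mm up. Origin under its centre; x points to the hinge side (away from the robot), y left; may be turned 0.12 rad. Five pins stand 60 mm apart in a row along y, 46 mm from the hinge-side wall's inner face, so a template fits only with its hole end towards the hinge, lengthways along x
- pin0 (a point): top of pin 0 of the case (counted from the right, -y); the pin is 10 mm in diameter, 18 mm tall above the case floor, its top 4.5 mm tapering to 4 mm across; this point is 22 mm above the case's underside
- pin1 (a point): top of pin 1 of the case (counted from the right, -y); the pin is 10 mm in diameter, 18 mm tall above the case floor, its top 4.5 mm tapering to 4 mm across; this point is 22 mm above the case's underside
- pin2 (a point): top of pin 2 of the case (counted from the right, -y); the pin is 10 mm in diameter, 18 mm tall above the case floor, its top 4.5 mm tapering to 4 mm across; this point is 22 mm above the case's underside
- pin3 (a point): top of pin 3 of the case (counted from the right, -y); the pin is 10 mm in diameter, 18 mm tall above the case floor, its top 4.5 mm tapering to 4 mm across; this point is 22 mm above the case's underside
- pin4 (a point): top of pin 4 of the case (counted from the right, -y); the pin is 10 mm in diameter, 18 mm tall above the case floor, its top 4.5 mm tapering to 4 mm across; this point is 22 mm above the case's underside
- lid (a joint): angle of the case's hinged lid (clear pane in a grey steel frame, 182 x 334 x 6 mm, 0.35 kg): 0 shut, 1.75 fully open, leaning a little past upright. Its hinge is stiff (0.5 N m of friction): it stays at whatever angle it is left, takes about 6 N at the knob to lift and needs a light push to close fully
- lid_hinge (a point): middle of the lid's hinge line, at the top of the far wall, 90 mm from the case's middle and 46 mm above its underside, level with the lid's own underside; the hinge line runs along the case's y; the frame turns with the lid
- knob (a joint): angle of the quarter-turn cam latch knob on the lid: 0 latched, 1.57 released; turns clockwise from above to release, 0.08 N m of friction, stays where left. Its cam tongue under the lid is clear of the keeper above about 1.15 rad; below that the lid can neither open nor shut fully, and with the lid more than a degree ajar the knob cannot be turned home
- knob_grip (a point): grip point of the black bar knob, on its axis, 29 mm above the lid's top face, 148 mm from the hinge line. Bar 44 mm long, 14 mm thick, from 5 to 40 mm above the lid, on a 40 mm disc. Frame turns with knob and lid: y along the bar, x across it (pinch along x), z out of the lid. Latched, the bar is parallel to the hinge; released, square to it, and can pivot in the fingers as the lid swings
- template_a: plywood tracing template: flat bar 120 x 36 mm, 8 mm thick, about 50 g, with square cut-outs and one round 14 mm locating hole near one end. Origin at that hole's centre, at the underside; x along its length to the near end (15 mm off), its middle 45 mm back along -x, y across its width (grasp across y near the middle), z up. Starts flat on the table, or is absent
- template_b: plywood tracing template: flat bar 120 x 36 mm, 8 mm thick, about 50 g, with square cut-outs and one round 14 mm locating hole near one end. Origin at that hole's centre, at the underside; x along its length to the near end (15 mm off), its middle 45 mm back along -x, y across its width (grasp across y near the middle), z up. Starts flat on the table, or is absent
- template_c: plywood tracing template: flat bar 120 x 36 mm, 8 mm thick, about 50 g, with square cut-outs and one round 14 mm locating hole near one end. Origin at that hole's centre, at the underside; x along its length to the near end (15 mm off), its middle 45 mm back along -x, y across its width (grasp across y near the middle), z up. Starts flat on the table, or is absent
- template_d: plywood tracing template: flat bar 120 x 36 mm, 8 mm thick, about 50 g, with square cut-outs and one round 14 mm locating hole near one end. Origin at that hole's centre, at the underside; x along its length to the near end (15 mm off), its middle 45 mm back along -x, y across its width (grasp across y near the middle), z up. Starts flat on the table, or is absent
- template_e: plywood tracing template: flat bar 120 x 36 mm, 8 mm thick, about 50 g, with square cut-outs and one round 14 mm locating hole near one end. Origin at that hole's centre, at the underside; x along its length to the near end (15 mm off), its middle 45 mm back along -x, y across its width (grasp across y near the middle), z up. Starts stored in the case on pin1, or is absent
- template_f: plywood tracing template: flat bar 120 x 36 mm, 8 mm thick, about 50 g, with square cut-outs and one round 14 mm locating hole near one end. Origin at that hole's centre, at the underside; x along its length to the near end (15 mm off), its middle 45 mm back along -x, y across its width (grasp across y near the middle), z up. Starts stored in the case on pin3, or is absent (one of e, f is there)
- dispenser: bystander: black weighted desk tape dispenser, 130 x 55 x 75 mm, heavy (0.9 kg), in front of the case; origin under its centre, x along its length
- stapler: bystander: grey and black desk stapler, 150 x 36 x 54 mm, on the left; origin under its centre, x along its length
- hole_punch: bystander: black and steel two-hole paper punch, 110 x 120 x 60 mm, on the right; origin under its centre
- pencil_cup: bystander: grey round pencil cup, 76 mm across, 100 mm tall (165 mm with the pencils), back left; origin under its centre
- glue_bottle: bystander: white glue bottle, 56 mm across, 140 mm tall, back right; origin under its centre
- clip_dish: bystander: small grey open dish of paper clips, 70 mm across, 30 mm tall, near left; origin under its centre
- tape_roll: bystander: roll of paper tape lying flat, 84 mm across, 24 mm tall, near right; origin under its centre
Not all that is in view belongs to the job. What is shaped like the template_c but green is not meant.

How it is judged:
On the way, in this order (a step that is already met when the one before it is completed fails the run):
1. the knob is turned to release while the lid is still down (value of joint knob above 1.15 rad and value of joint lid below 0.1 rad), for 0.1 s.
2. the lid is swung open (past 75 degrees) (value of joint lid above 1.3 rad), for 0.2 s.
3. every template lies flat on the case floor on a pin of its own ((horizontal distance between template_a and pin0 below 0.006 m or horizontal distance between template_a and pin1 below 0.006 m or horizontal distance between template_a and pin2 below 0.006 m or horizontal distance between template_a and pin3 below 0.006 m or horizontal distance between template_a and pin4 below 0.006 m) and z of each of template_a, template_b, template_c, template_d, template_e, template_f in the frame of case below 0.0075 m and angle between each of template_a, template_b, template_c, template_d, template_e, template_f's own z axis and vertical below 0.06 rad and (horizontal distance between template_b and pin0 below 0.006 m or horizontal distance between template_b and pin1 below 0.006 m or horizontal distance between template_b and pin2 below 0.006 m or horizontal distance between template_b and pin3 below 0.006 m or horizontal distance between template_b and pin4 below 0.006 m) and (horizontal distance between template_c and pin0 below 0.006 m or horizontal distance between template_c and pin1 below 0.006 m or horizontal distance between template_c and pin2 below 0.006 m or horizontal distance between template_c and pin3 below 0.006 m or horizontal distance between template_c and pin4 below 0.006 m) and (horizontal distance between template_d and pin0 below 0.006 m or horizontal distance between template_d and pin1 below 0.006 m or horizontal distance between template_d and pin2 below 0.006 m or horizontal distance between template_d and pin3 below 0.006 m or horizontal distance between template_d and pin4 below 0.006 m) and (horizontal distance between template_e and pin0 below 0.006 m or horizontal distance between template_e and pin1 below 0.006 m or horizontal distance between template_e and pin2 below 0.006 m or horizontal distance between template_e and pin3 below 0.006 m or horizontal distance between template_e and pin4 below 0.006 m) and (horizontal distance between template_f and pin0 below 0.006 m or horizontal distance between template_f and pin1 below 0.006 m or horizontal distance between template_f and pin2 below 0.006 m or horizontal distance between template_f and pin3 below 0.006 m or horizontal distance between template_f and pin4 below 0.006 m)), for 0.2 s.
4. the lid is shut fully (value of joint lid below 0.025 rad), for 0.2 s.
5. the knob is turned back, latching the shut lid (value of joint lid below 0.025 rad and value of joint knob below 0.25 rad), for 0.2 s.
At the end, for the whole second after the job is handed in: Every template that is there lies flat on the case floor (underside within 3.5 mm of it, tilt under 0.06 rad) with its hole around a pin of its own (hole centre within 6 mm of the pin's axis); the lid is shut (under 0.025 rad) and the knob is back within 0.25 rad of latched (all of step 3 and all of step 5); the robot touches nothing.
It fails at once if one of the other things on the table is pushed more than 5 cm from its place (distance of any of dispenser, stapler, hole_punch, pencil_cup, glue_bottle, clip_dish, tape_roll from where it was at the start of the episode above 0.05 m).
It fails at once if one of the other things on the table is tipped over (angle between any of dispenser, stapler, hole_punch, pencil_cup, glue_bottle, clip_dish, tape_roll's own z axis and vertical above 0.6 rad).
Of template_a, template_b, template_c, template_d only 2 to 4 are there at a start; the rules pass over those that are not, and their reading is None.
Of template_e, template_f only 1 to 1 are there at a start; the rules pass over those that are not, and their reading is None.
At some moment in a run one of template_a, template_b, template_c, template_d may be knocked a few centimetres aside while the robot is not near it.
Once in a run the grip may slacken for a moment while it holds something.
It also fails if it takes over 210 s, if anything falls off the work surface, if the arm or the gripper's body presses on something with over 40 N, if the wrist force passes 120 N, or if a joint passes its speed limit or range.

## Working session

There is one attempt and no reset: what is moved stays moved. The work goes in short steps, Python scripts to look and compute and a tool call to move; the robot and the scene stay as the last step left them, time stands still between calls to the robot, and variables do not carry over. Pictures are saved under pics/ and viewed, at most 18 in all, crops included, and the job is handed in when it is done.

Besides the shell and the picture viewer there is one more tool, called after "Request:" as name(argument=value, ...) on one line, values as JSON. play_rows: Moves the arm, as the interface text tells. Its arguments: {"type":"object","properties":{"plan":{"type":"array"},"newtons":{"type":"number"}},"required":["plan"]}

```bash
mkdir -p pics; ls; python3 - <<'E'
from cell import status, imaging
import cv2,numpy as np
s=status.sense();print({k:np.round(v,3).tolist() for k,v in s.items()})
for n in("scene","side"):
    d=imaging.snapshot(n);cv2.imwrite(f"pics/{n}0.png",d["color"]);print(n,d["fx"],d["cx"],d["cy"],d["D"],np.round(d["R"],3).tolist(),np.round(d["t"],3))
    np.savez(f"/tmp/{n}0.npz",**d)
E
```

```text
pics
{'time_s': 0.0, 'joint_positions': [0.288, 0.359, 0.011, -0.0, -1.224, -0.288], 'joint_vel': [-0.0, -0.001, 0.0, 0.0, 0.0, -0.0], 'joint_torque': [0.0, -58.332, 29.342, 6.937, -0.006, -0.0], 'position': [0.675, -0.0, 0.23], 'tcp_rot': [2.22, -2.221, -0.002], 'force': [0.127, -0.86, 0.143], 'torque': [0.019, -0.02, 0.026], 'finger_force': 0.0, 'grip_width': 0.085}
scene 622.3576263989605 324.81378890941426 237.86922139603044 [-0.05189205  0.          0.          0.          0.        ] [[0.048, 0.999, 0.006], [0.793, -0.034, -0.608], [-0.607, 0.034, -0.794]] [-0.011 -0.306  2.015]
side 448.58875282526185 322.2544090166975 231.8221009535499 [-0.07962824  0.          0.          0.          0.        ] [[0.994, -0.111, 0.005], [-0.071, -0.669, -0.74], [0.085, 0.735, -0.673]] [-0.426  0.096  1.259]
```

View pics/scene0.png

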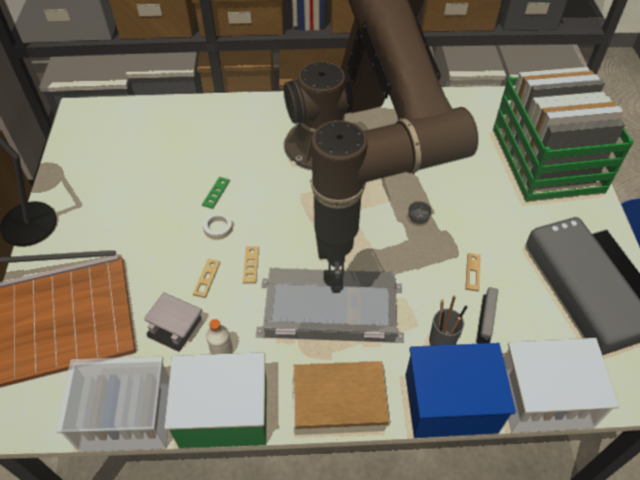

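View pics/side0.png

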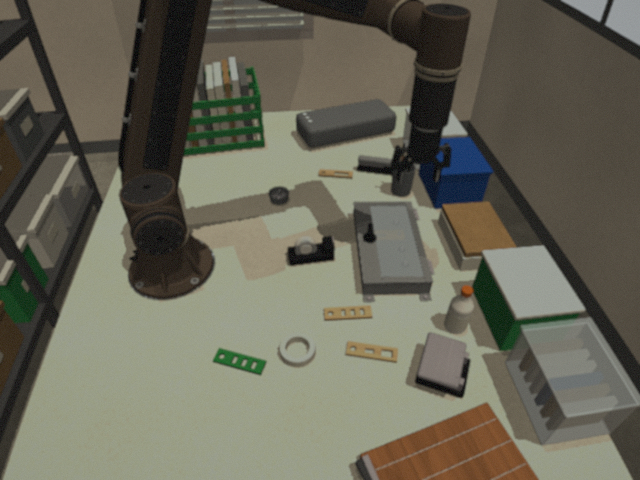

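Scene view: plywood templates at (251,265), (207,278) and (473,272). The case is at (330,303), with its knob hidden behind the fingers. Look-alikes are the green bar (216,192), which is not meant, plus the wood-brown box (340,395) and the paneled board (65,320), which are the wrong shape. Side view: plywood at (348,313), (372,352) and (335,174), green at (240,361), and the knob at (370,230).

```bash
cat > h.py <<'E'
import numpy as np,cv2
from scipy.spatial.transform import Rotation as Ro
from cell import status,imaging
def K(d): return np.array([[d["fx"],0,d["cx"]],[0,d["fy"],d["cy"]],[0,0,1.]])
def rays(d,px):
    u=cv2.undistortPoints(np.array(px,float).reshape(-1,1,2),K(d),np.array(d["D"],float)).reshape(-1,2)
    R=np.array(d["R"]);return -R.T@np.array(d["t"]),np.c_[u,np.ones(len(u))]@R
def plane(d,px,z):
    c,r=rays(d,px);return c+r*((z-c[2])/r[:,2])[:,None]
def tri(obs):  # [(d,px)] -> least squares point
    A=np.zeros((3,3));b=np.zeros(3)
    for d,p in obs:
        c,r=rays(d,[p]);r=r[0]/np.linalg.norm(r[0]);P=np.eye(3)-np.outer(r,r);A+=P;b+=P@c
    return np.linalg.solve(A,b)
def project(d,X):
    R=np.array(d["R"]);return cv2.projectPoints(np.array(X,float).reshape(-1,1,3),cv2.Rodrigues(R)[0],np.array(d["t"],float),K(d),np.array(d["D"],float))[0].reshape(-1,2)
def wood(d):
    h=cv2.cvtColor(d["color"],cv2.COLOR_BGR2HSV);return cv2.inRange(h,(9,85,110),(24,255,255))
def bars(d,z=.008,**k):
    out=[]
    for c in cv2.findContours(wood(d),cv2.RETR_EXTERNAL,cv2.CHAIN_APPROX_NONE)[0]:
        if len(c)<25: continue
        p=plane(d,c.reshape(-1,2),z)[:,:2]
        (x,y),(w,h),a=cv2.minAreaRect(p.astype(np.float32)*1000)
        L,W=max(w,h),min(w,h)
        if 100<L<140 and 20<W<50:
            if w<h:a+=90
            out.append((round(x/1000,4),round(y/1000,4),round((a+90)%180-90,1),round(L),round(W),np.round(c.reshape(-1,2).mean(0)).tolist()))
    return out
def snap(n,save=None):
    d=imaging.snapshot(n)
    if save: cv2.imwrite(f"pics/{save}.png",d["color"])
    return d
def load(f): return dict(np.load(f))
def tool():
    s=status.sense();return np.array(s["position"]),Ro.from_rotvec(s["tcp_rot"]).as_matrix(),s
def move(goal,yaw=None):
    """cm shift in tool axes to goal; yaw = heading of tool x axis in world (deg), turn in rad"""
    p,R,s=tool();v=R.T@(np.array(goal)-p)*100
    h=np.degrees(np.arctan2(R[1,0],R[0,0]))
    print("pos",p.round(4),"heading x",h.round(1),"shift cm",v.round(2),"turn",None if yaw is None else np.round(-np.radians((yaw-h+180)%360-180),3), "F",np.round(s["force"],1),"w",round(s["grip_width"],4))
E
python3 - <<'E'
from h import *
a,b=load("/tmp/scene0.npz"),load("/tmp/side0.npz")
print(*bars(a),sep="\n");print();print(*bars(b),sep="\n")
print(tri([(a,(251,265)),(b,(348,313))]))
print("case px scene",plane(a,[(265,325),(270,272),(395,272),(397,330)],.05).round(3).tolist())
print("side",plane(b,[(357,207),(407,205),(428,283),(363,283)],.05).round(3).tolist(),"knob",plane(b,[(370,230)],.08).round(3))
move([.6,.1,.3],0)
i=cv2.resize(b["color"][180:400,220:480],None,fx=3,fy=2.7,interpolation=cv2.INTER_CUBIC);cv2.imwrite("pics/crop1.png",i[:, :780])
E
```

```text
(0.512, -0.3351, -16.5, 120, 35, [206.0, 278.0])
(0.5242, 0.3935, -12.9, 120, 35, [473.0, 272.0])
(0.4736, -0.2159, -2.5, 118, 35, [250.0, 264.0])

(0.5071, -0.3385, -16.4, 119, 37, [372.0, 351.0])
(0.4676, -0.2197, -2.7, 118, 37, [347.0, 312.0])
(0.5177, 0.3918, -12.2, 114, 34, [335.0, 173.0])
[ 4.70396912e-01 -2.15559398e-01 -4.53527129e-04]
case px scene [[0.69, -0.171, 0.05], [0.531, -0.16, 0.05], [0.545, 0.172, 0.05], [0.719, 0.157, 0.05]]
side [[0.552, 0.144, 0.05], [0.708, 0.137, 0.05], [0.682, -0.181, 0.05], [0.515, -0.163, 0.05]] knob [[0.563 0.003 0.08 ]]
pos [ 0.6746 -0.      0.2305] heading x -90.0 shift cm [-10.     7.47  -6.94] turn -1.571 F [-0.4 -0.5 -0.7] w 0.0854
```

View pics/crop1.png

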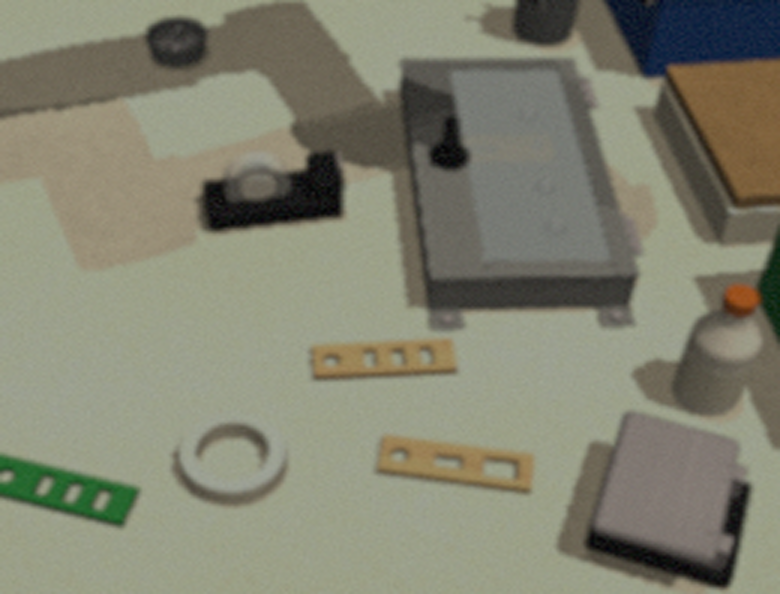

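The two right-hand bars are plywood with their round holes at the robot-side end, crop (332,358) and (400,455). The green bar is at the left edge of the crop. A template already in the case shows faintly at crop (510,148), the pin3 side. The choice is the plywood bars. Next I rise above the knob and look with the wrist camera.

Request:
play_rows(plan=[[8.5, 0, 3, -2, 0], [8.5, 0, 6, -4, 0], [8.5, 0, 9, -6, 0], [8.5, 0, 12, -8, 0], [8.5, 0, 12, -8, 0], [8.5, 0, 12, -8, 0]])

```text
time_s: 0.6
position: [0.5543, 0.0001, 0.3135]
tcp_rot: [-2.22, 2.218, -0.003]
force: [0.3, 0.1, -0.4]
grip_width: 0.0852
finger_force: 0.0
```

```bash
python3 - <<'E'
from h import *
d=snap("wrist","w1");np.savez("/tmp/w1.npz",**d)
d2=snap("scene");np.savez("/tmp/scene1.npz",**d2);d3=snap("side");np.savez("/tmp/side1.npz",**d3)
p,R,s=tool();print(p,-np.array(d["R"]).T@d["t"],np.array(d["R"]).round(2).tolist())
E
```

```text
[5.55020678e-01 4.35899146e-05 3.10280330e-01] [ 0.55558128 -0.08047752  0.45614925] [[-1.0, -0.0, -0.0], [-0.0, 0.95, 0.32], [0.0, 0.32, -0.95]]
```

View pics/w1.png

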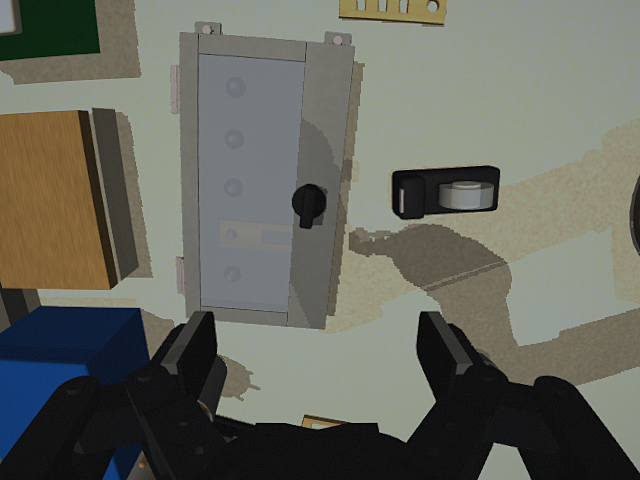

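Wrist view: lid corners are at about (180,33), (353,46), (325,328) and (185,318), with the knob at (308,202). Pins show at (235,87), (234,139), (233,188), (231,234) and (231,274), and a template sits on pin3. The dispenser is at (446,191).

```bash
python3 - <<'E'
from h import *
d=load("/tmp/w1.npz")
q=plane(d,[(181,35),(353,46),(325,328),(186,320)],.052)[:,:2];print(q.round(4).tolist(),q.mean(0).round(4))
pp=plane(d,[(235,87),(234,139),(233,188),(231,234),(231,274)],.022)[:,:2];print(pp.round(4).tolist())
f=np.polyfit(pp[:,1],pp[:,0],1);print("yaw pins",-np.arctan(f[0]))
print("edges yaw",[-np.arctan2(*(q[i]-q[j])) for i,j in((0,3),(1,2))],[np.arctan2(*(q[i]-q[j])[::-1]) for i,j in((0,1),(3,2))])
g=cv2.cvtColor(d["color"],cv2.COLOR_BGR2GRAY);m=(g<60).astype(np.uint8);m[:, :280]=0;m[:,345:]=0;m[:160]=0;m[250:]=0
n,l,st,ce=cv2.connectedComponentsWithStats(m);k=1+st[1:,4].argmax();ys,xs=np.where(l==k);print(st[k],ce[k])
Z=d["range_z"]
c,r=rays(d,np.c_[xs,ys]);P=c+r*Z[ys,xs][:,None]
t=P[:,2]>.085;print("top z",np.percentile(P[:,2],[5,50,95]),"bar top centre",P[t].mean(0),P[t].min(0),P[t].max(0))
rect=cv2.minAreaRect((P[t][:,:2]*1000).astype(np.float32));print(rect)
for px in((340,130),(310,300),(130,200)):
    c,r=rays(d,[px]);print(px,(c+r*Z[px[1],px[0]]).round(4))
a,b=load("/tmp/scene1.npz"),load("/tmp/side1.npz")
X=np.r_[P[t].mean(0)]
for n,v in(("s",a),("b",b)):
    u=project(v,X)[0].astype(int);print(u);i=v["color"][u[1]-40:u[1]+40,u[0]-50:u[0]+50];cv2.imwrite(f"/tmp/{n}.png",cv2.resize(i,None,fx=4,fy=4))
cv2.imwrite("pics/knob.png",np.hstack([cv2.imread("/tmp/s.png"),cv2.imread("/tmp/b.png")]))
E
```

```text
[[0.6967, -0.173], [0.5191, -0.1604], [0.5452, 0.1697], [0.7268, 0.1594]] [ 0.622  -0.0011]
[[0.6495, -0.1238], [0.654, -0.0661], [0.659, -0.0078], [0.6658, 0.0512], [0.67, 0.1066]]
yaw pins -0.09119868683920593
edges yaw [np.float64(3.051154640969612), np.float64(3.0625276422651266)] [np.float64(-0.07100059542504718), np.float64(-0.05667941819239056)]
[ 292  184   35   45 1163] [309.20464316 204.53052451]
top z [0.05222965 0.06367548 0.0927943 ] bar top centre [5.65098148e-01 5.06366521e-04 9.48870677e-02] [ 0.55558128 -0.08047752  0.085731  ] [0.57509868 0.02422758 0.45614925]
((560.7632446289062, -27.99716567993164), (105.32689666748047, 13.947916984558105), 81.36428833007812)
(340, 130) [[ 0.531  -0.0763  0.0519]]
(310, 300) [[0.5646 0.1295 0.051 ]]
(130, 200) [[0.8032 0.0105 0.0011]]
[331 270]
[371 226]
```

View pics/knob.png

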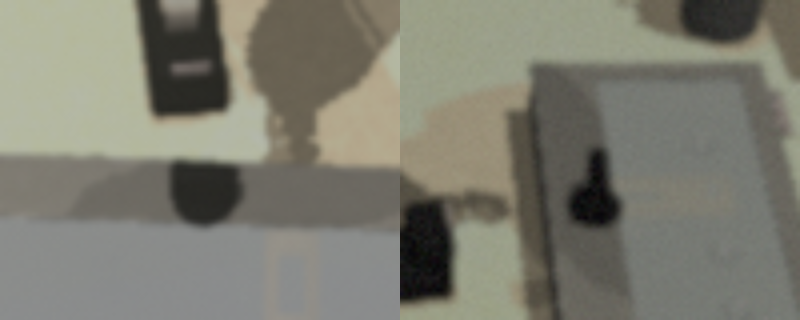

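The knob's black bar stands at the robot-side edge and points along y, so it is latched. The case yaw is about -0.09 and the knob is near (0.564, 0.002), with the lid top at z=0.052. Going in to grip it.

Request:
play_rows(plan=[[4.0, 0, -0.5, 3, 0.09], [4.0, -0.2, -0.9, 7, 0.09], [4.0, -0.2, -0.9, 11, 0.09], [4.0, -0.2, -0.9, 15, 0.09], [4.0, -0.2, -0.9, 19, 0.09], [4.0, -0.2, -0.9, 22, 0.09], [4.0, -0.2, -0.9, 24.5, 0.09], [4.0, -0.2, -0.9, 24.8, 0.09]])

```text
time_s: 1.42
position: [0.5604, 0.0008, 0.0568]
tcp_rot: [2.111, -2.313, -0.008]
force: [-0.6, -0.2, -0.4]
grip_width: 0.04
finger_force: 0.0
```

Request:
play_rows(plan=[[4.0, 0, 0, 0, 0], [1.0, 0, 0, 0, 0], [1.0, 0, 0, 0, 0], [1.0, 0, 0, 0, 0], [1.0, 0, 0, 0, 0]], newtons=40)

```text
time_s: 1.83
position: [0.5643, 0.002, 0.0648]
tcp_rot: [-2.118, 2.318, -0.001]
force: [-3.7, -0.0, 4.0]
grip_width: 0.0134
finger_force: 40.3
```

```bash
python3 -c "
from h import *
move([.564,.002,.062],-185.1);print(tool()[2]['joint_positions'],tool()[2]['finger_force'])"
```

```text
pos [0.5643 0.002  0.0648] heading x -95.2 shift cm [0.01 0.03 0.28] turn 1.57 F [-3.7 -0.   4. ] w 0.0134
[ 3.50414608e-01  3.42151727e-01 -4.41963299e-01  9.31451910e-05
 -7.84986646e-01 -4.40547024e-01] 40.28746783733368
```

Gripped. Turning clockwise to release.

Request:
play_rows(plan=[[1.0, 0, 0, 0, 0.12], [1.0, 0, 0, 0, 0.24], [1.0, 0, 0, 0, 0.36], [1.0, 0, 0, 0, 0.48], [1.0, 0, 0, 0, 0.6], [1.0, 0, 0, 0, 0.72], [1.0, 0, 0, 0, 0.84], [1.0, 0, 0, 0, 0.94]])

```text
time_s: 2.5
position: [0.5643, 0.002, 0.0648]
tcp_rot: [-0.83, 3.028, -0.0]
force: [-3.1, 0.6, 5.1]
grip_width: 0.0136
finger_force: 40.3
```

Request:
play_rows(plan=[[1.0, 0, 0, 0, 0.12], [1.0, 0, 0, 0, 0.24], [1.0, 0, 0, 0, 0.36], [1.0, 0, 0, 0, 0.48], [1.0, 0, 0, 0, 0.6], [1.0, 0, 0, 0, 0.62], [1.0, 0, 0, 0, 0.62], [1.0, 0, 0, 0, 0.62]])

```text
time_s: 3.17
position: [0.5643, 0.002, 0.0648]
tcp_rot: [0.123, 3.138, 0.001]
force: [-3.9, 0.2, 6.2]
grip_width: 0.013
finger_force: 40.6
```

```bash
python3 - <<'E'
from h import *
move([.564,.002,.064],-185.1);p,R,s=tool();print(R.round(3).tolist(),s['torque'],s['finger_force'])
# arc: grasp point rotates about hinge
cx=np.array([np.cos(.09),-np.sin(.09),0]);r=.148;h=.035
for lead in np.arange(0,1.80,.14):
    dx=-r*np.cos(lead)+h*np.sin(lead)+r;dz=r*np.sin(lead)+h*np.cos(lead)-h
    v=R.T@(cx*dx+[0,0,dz])*100;print(round(lead,2),v.round(2).tolist())
E
```

```text
pos [0.5643 0.002  0.0648] heading x 175.5 shift cm [ 0.03 -0.01  0.08] turn 0.011 F [-3.9  0.2  6.2] w 0.013
[[-0.997, 0.078, 0.002], [0.078, 0.997, 0.0], [-0.002, 0.001, -1.0]] [-0.06244685  1.3857631  -0.08281269] 40.62229335308075
0.0 [0.0, 0.0, 0.0]
0.14 [-0.64, -0.01, -2.03]
0.28 [-1.55, -0.02, -3.95]
0.42 [-2.72, -0.03, -5.73]
0.56 [-4.13, -0.04, -7.32]
0.7 [-5.75, -0.06, -8.7]
0.84 [-7.54, -0.08, -9.85]
0.98 [-9.48, -0.11, -10.73]
1.12 [-11.52, -0.13, -11.33]
1.26 [-13.62, -0.15, -11.64]
1.4 [-15.75, -0.18, -11.66]
1.54 [-17.86, -0.2, -11.37]
1.68 [-19.91, -0.23, -10.8]
```

Request:
play_rows(plan=[[1.0, -0.6, 0, -2.0, 0], [1.0, -1.5, 0, -3.9, 0], [1.0, -2.7, 0, -5.7, 0], [1.0, -4.1, 0, -7.3, 0], [1.0, -5.7, -0.1, -8.7, 0], [1.0, -7.5, -0.1, -9.8, 0], [1.0, -9.5, -0.1, -10.7, 0], [1.0, -11.5, -0.1, -11.3, 0]], newtons=28)

```text
time_s: 3.83
position: [0.6771, -0.0077, 0.1775]
tcp_rot: [-0.123, -3.136, -0.002]
force: [-7.5, 2.5, 0.7]
grip_width: 0.0134
finger_force: 36.3
```

Request:
play_rows(plan=[[1.0, -2.1, 0, -0.3, 0], [1.0, -4.2, 0, -0.3, 0], [1.0, -6.3, -0.1, 0, 0], [1.0, -8.3, -0.1, 0.5, 0], [1.0, -8.7, -0.1, 0.6, 0], [1.0, -8.7, -0.1, 0.6, 0]])

```text
time_s: 4.33
position: [0.7677, -0.0155, 0.1716]
tcp_rot: [0.122, 3.135, 0.001]
force: [2.0, 1.5, 0.4]
grip_width: 0.0133
finger_force: 37.9
```

```bash
python3 - <<'E'
from h import *
move([.564,.002,.064],-185.1);d=snap("side","s2");snap("scene","c2")
E
```

```text
pos [ 0.7677 -0.0155  0.1716] heading x 175.5 shift cm [20.49  0.15 10.68] turn 0.011 F [2.  1.5 0.4] w 0.0133
```

View pics/s2.png

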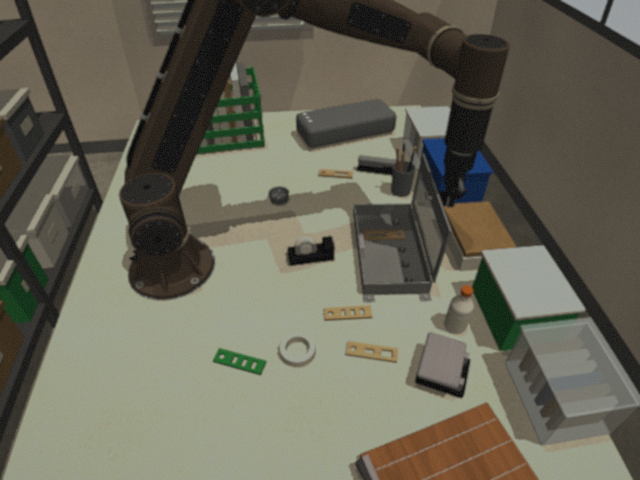

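The lid stands open, with its pane at (430,205) in the side view, and the fingers are behind it on the knob. The inside shows a stored template at (385,234). I'm releasing and backing off over the case to measure the pins.

Request:
play_rows(plan=[[4.0, 0, 0, 0, 0], [4.0, 0, 0, 0, 0], [4.0, 0, 0, 0, 0], [4.0, 0, 0, -4, 0], [4.0, 0, 0, -8, 0], [4.0, 0, 0, -12, 0], [4.0, 0, 0, -14, 0], [4.0, 3, 0, -14, 0]])

```text
time_s: 5.1
position: [0.7395, -0.0143, 0.3149]
tcp_rot: [0.125, 3.131, -0.0]
force: [-1.5, 0.1, -1.9]
grip_width: 0.0398
finger_force: 0.0
```

Request:
play_rows(plan=[[4.0, 4, 0, 0, 0], [4.0, 8, 0, 0, 0], [4.0, 12, 0, 0, 0], [4.0, 14, 0, 0, 0], [4.0, 14, 0, 0, 0], [4.0, 14, 0, 0, 0]])

```text
time_s: 5.6
position: [0.5945, -0.0026, 0.3117]
tcp_rot: [0.123, 3.137, 0.001]
force: [-0.8, 0.2, 0.3]
grip_width: 0.0402
finger_force: 0.0
```

```bash
python3 - <<'E'
from h import *
d=snap("wrist","w2");np.savez("/tmp/w2.npz",**d)
move([.564,.002,.064],-185.1);print(tool()[2]["joint_positions"])
b=snap("side");u=b["color"][160:190,310:360];cv2.imwrite("/tmp/l.png",u)
print(bars(b))
i=np.hstack([d["color"]]);
i[:120,:200]=cv2.resize(u,(200,120),interpolation=cv2.INTER_CUBIC);cv2.imwrite("pics/w2.png",i)
E
```

```text
pos [ 0.5954 -0.0026  0.3111] heading x 175.5 shift cm [ 3.2   0.2  24.71] turn 0.01 F [ 0.3 -0.9 -0.5] w 0.0402
[ 3.23665274e-01  1.86876506e-01 -4.27696296e-02  1.25300435e-04
 -1.33991209e+00 -1.97328208e+00]
[(0.5071, -0.3385, -16.7, 119, 37, [372.0, 351.0]), (0.4676, -0.2196, -2.3, 119, 37, [347.0, 312.0]), (0.5189, 0.392, -14.5, 116, 35, [335.0, 173.0])]
```

View pics/w2.png

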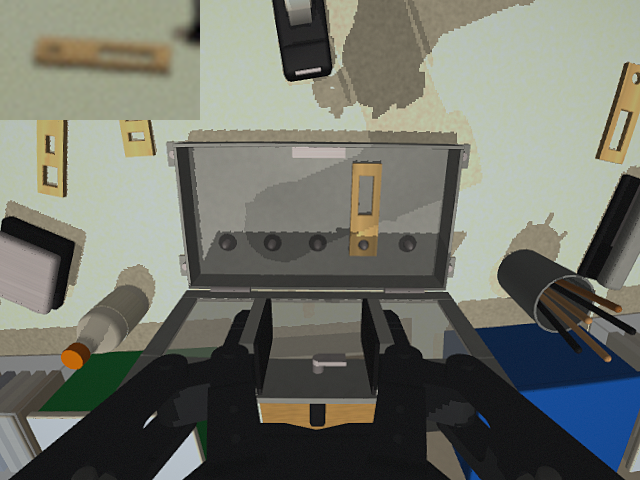

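Wrist view: pins are at (228,242), (272,242), (318,243), (364,244, occupied by the stored template) and (408,243). The cam tongue on the open lid is at (330,362). The left template's hole shows at (635,78), so all three loose templates have their holes on the robot side.

```bash
python3 - <<'E'
from h import *
d,w=load("/tmp/w2.npz"),load("/tmp/w1.npz")
A=[(228,242),(272,242),(318,243),(364,244),(408,243)];B=[(235,87),(234,139),(233,188),(231,234),(231,274)]
T=np.array([tri([(d,a),(w,b)]) for a,b in zip(A,B)]);print(T.round(4).tolist())
Z=d["range_z"];C=[]
for u,v in A:
    ys,xs=np.mgrid[v-14:v+15,u-14:u+15];ys,xs=ys.ravel(),xs.ravel()
    c,r=rays(d,np.c_[xs,ys]);P=c+r*Z[ys,xs][:,None];P=P[(P[:,2]<.03)]
    t=P[:,2]>.0195;print(t.sum(),P[:,2].max().round(4),np.median(P[:,2]).round(4),P[t].mean(0).round(4) if t.sum() else "");C.append(P[t].mean(0)[:2])
C=np.array(C)
for Q in(T[:,:2],C):
    s=(np.arange(5)-2)*.06;fx=np.polyfit(s,Q[:,0],1);fy=np.polyfit(s,Q[:,1],1);print("fit",fx,fy,"yaw",np.arctan2(-fx[0],fy[0]))
q=plane(d,[(178,144),(468,144),(452,298),(190,290)],.046);print(q.round(4).tolist())
print(bars(d))
E
```

```text
[[0.6545, -0.126, -0.0008], [0.6577, -0.0656, 0.0048], [0.6632, -0.005, 0.0057], [0.6698, 0.056, 0.0057], [0.6759, 0.1167, -0.002]]
20 0.0236 0.0043 [ 0.6517 -0.1249  0.0213]
25 0.0232 0.0042 [ 0.6572 -0.0651  0.0209]
22 0.0234 0.0042 [ 0.6623 -0.0057  0.0211]
22 0.0233 0.0117 [0.6671 0.0545 0.0211]
24 0.0231 0.0041 [0.6723 0.1128 0.021 ]
fit [0.09136023 0.66421989] [ 1.01183154 -0.00477611] yaw -0.09004775437292044
fit [0.08521514 0.6621053 ] [ 0.99176714 -0.00567031] yaw -0.0857120098266248
[[0.5212, -0.1516, 0.046], [0.5464, 0.1731, 0.046], [0.7381, 0.1624, 0.046], [0.7003, -0.1717, 0.046]]
[(0.6245, 0.058, -4.8, 120, 37, [364.0, 210.0]), (0.5103, -0.3348, -16.3, 120, 36, [47.0, 141.0]), (0.5223, 0.3955, -13.0, 120, 36, [624.0, 113.0]), (0.4709, -0.2158, -2.5, 120, 36, [132.0, 109.0])]
```

Pin line: pin2 is at (0.6621, -0.0057), yaw -0.086, pin tops at about z=0.022. Heading to the first template, turning the tool half round on the way.

Request:
play_rows(plan=[[6.0, 1.3, -2.8, 1, -0.12], [6.0, 2.7, -5.6, 2, -0.24], [6.0, 4, -8.4, 3, -0.36], [6.0, 5.4, -11.1, 4, -0.48], [6.0, 6.7, -13.9, 5, -0.6], [6.0, 8, -16.7, 6, -0.72], [6.0, 9.4, -19.5, 7, -0.84], [6.0, 10.7, -22.2, 8, -0.96]])

```text
time_s: 6.37
position: [0.4711, -0.2169, 0.2292]
tcp_rot: [1.347, -2.837, -0.001]
force: [0.1, -0.6, 0.2]
grip_width: 0.0597
finger_force: 0.0
```

Request:
play_rows(plan=[[6.0, 0, 0, 0, -0.12], [6.0, 0, 0, 0, -0.24], [6.0, 0, 0, 0, -0.36], [6.0, 0, 0, 0, -0.48], [6.0, 0, 0, 0, -0.6], [6.0, 0, 0, 0, -0.72], [6.0, 0, 0, 0, -0.84], [6.0, 0, 0, 0, -0.96]])

```text
time_s: 7.03
position: [0.4721, -0.2158, 0.2295]
tcp_rot: [2.505, -1.895, -0.002]
force: [-0.5, 0.8, 0.3]
grip_width: 0.0599
finger_force: 0.0
```

Request:
play_rows(plan=[[6.0, 0, 0, 0, -0.12], [6.0, 0, 0, 0, -0.24], [6.0, 0, 0, 0, -0.36], [6.0, 0, 0, 0, -0.48], [6.0, 0, 0, 0, -0.6], [6.0, 0, 0, 0, -0.72], [6.0, 0, 0, 0, -0.84], [6.0, 0, 0, 0, -0.96]])

```text
time_s: 7.7
position: [0.4721, -0.2158, 0.2295]
tcp_rot: [3.097, -0.524, -0.003]
force: [0.9, 0.6, 0.4]
grip_width: 0.0601
finger_force: 0.0
```

Request:
play_rows(plan=[[6.0, 0, 0, 0, -0.1], [6.0, 0, 0, 0, -0.2], [6.0, 0, 0, 0, -0.3], [6.0, 0, 0, 0, -0.3], [6.0, 0, 0, 0, -0.3]])

```text
time_s: 8.12
position: [0.4719, -0.2157, 0.2296]
tcp_rot: [-3.141, 0.07, 0.002]
force: [-0.2, -0.2, -0.3]
grip_width: 0.0604
finger_force: 0.0
```

```bash
python3 - <<'E'
from h import *
d=snap("wrist","w3");np.savez("/tmp/w3.npz",**d);b=snap("side")
print(bars(d),"\n",bars(b))
move([.4709,-.2158,.005],-2.5)
E
```

```text
[(0.4717, -0.2159, -2.5, 119, 36, [318.0, 207.0]), (0.5108, -0.3334, -19.6, 121, 28, [429.0, 169.0])] 
 [(0.5071, -0.3383, -16.7, 119, 37, [372.0, 351.0]), (0.4679, -0.2193, -3.4, 119, 39, [347.0, 313.0])]
pos [ 0.4717 -0.2156  0.2299] heading x -2.5 shift cm [-0.06  0.03 22.49] turn -0.0 F [ 0.1  0.7 -0.5] w 0.0601
```

View pics/w3.png

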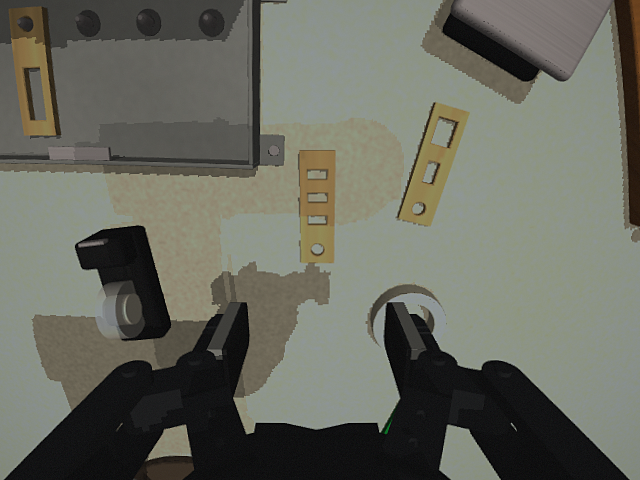

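Template 1 is centred between the fingers at (318,207), hole at (317,249). Template 2 is at (433,165), hole at (418,208). I'll check the fingertip height against the TCP before going down.

```bash
python3 - <<'E'
from h import *
for f,tz in(("w3",.2299),("w2",.3111),("w1",.3103)):
    d=load(f"/tmp/{f}.npz");Z=d["range_z"];ys,xs=np.mgrid[290:420,150:480];ys,xs=ys.ravel(),xs.ravel()
    c,r=rays(d,np.c_[xs,ys]);z=Z[ys,xs];P=(c+r*z[:,None])[(z>.02)&(z<.30)]
    P=P[P[:,2]>tz-.03];print(f,np.percentile(P[:,2],[0,.5,1,5])-tz)
E
```

```text
w3 [0.00483556 0.00722865 0.00860889 0.01498785]
w2 [0.00158638 0.00547692 0.00727923 0.01557748]
w1 [0.01562585 0.0173177  0.01830578 0.02262528]
```

Request:
play_rows(plan=[[6.0, 0, 0, 4, 0], [6.0, 0, 0, 8, 0], [6.0, 0, 0, 12, 0], [6.0, 0, 0, 16, 0], [6.0, 0, 0, 19, 0], [6.0, 0, 0, 20.5, 0], [6.0, 0, 0, 20.5, 0]])

```text
time_s: 8.8
position: [0.4689, -0.2152, 0.0216]
tcp_rot: [-3.14, 0.068, 0.011]
force: [-0.9, -0.1, 0.3]
grip_width: 0.0601
finger_force: 0.0
```

Request:
play_rows(plan=[[6.0, 0, 0, 1.5, 0], [6.0, 0, 0, 2.4, 0], [5.0, 0, 0, 2.4, 0], [3.0, 0, 0, 2.4, 0], [3.0, 0, 0, 2.4, 0], [3.0, 0, 0, 2.4, 0], [3.0, 0, 0, 2.4, 0]], newtons=40)

```text
time_s: 9.38
position: [0.4722, -0.2154, 0.0023]
tcp_rot: [3.141, -0.064, 0.003]
force: [-0.6, 0.8, 3.8]
grip_width: 0.0345
finger_force: 40.3
```

Request:
play_rows(plan=[[3.0, 0, 0, -3, 0], [3.0, 0, 0, -7, 0], [3.0, 0, 0, -11, 0], [3.0, 0, 0, -15, 0], [3.0, 0, 0, -15, 0], [3.0, 0, 0, -15, 0]])

```text
time_s: 9.88
position: [0.4732, -0.2155, 0.1547]
tcp_rot: [3.141, -0.064, 0.011]
force: [-0.8, -0.3, -1.7]
grip_width: 0.0344
finger_force: 40.2
```

```bash
python3 - <<'E'
from h import *
d=snap("wrist","w4");np.savez("/tmp/w4.npz",**d)
move([.6122,-.0616,.15],-184.9)
p=tool()[0];print(bars(d,z=p[2]+.008))
E
```

```text
pos [ 0.4718 -0.2153  0.1526] heading x -2.4 shift cm [ 13.4  -15.93   0.31] turn -3.097 F [ 0.2  0.5 -1.6] w 0.0344
[]
```

View pics/w4.png

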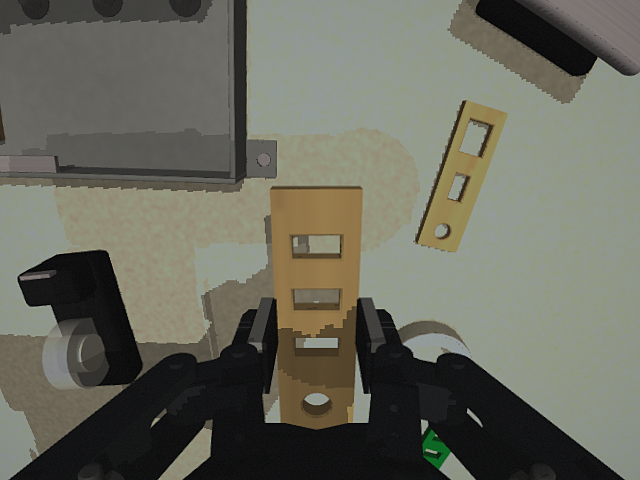

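The template is held square, with its hole at (317,403).

```bash
cat >> h.py <<'E'
def hole(d,px,back=.007):
    p,R,s=tool();X=plane(d,[px],p[2]+back)[0];Z=d["range_z"]
    u,v=int(px[0]),int(px[1]);c,r=rays(d,[(u+22,v)]);Y=(c+r*Z[v,u+22])[0]
    print("hole in tool cm",(R.T@(X-p)*100).round(2),"top surf z-TCP",(Y[2]-p[2]).round(4))
E
python3 - <<'E'
from h import *
d=load("/tmp/w4.npz");hole(d,(317,403))
Z=d["range_z"];c,r=rays(d,[(317,200),(317,270)]);P=c+r*Z[[200,270],[317,317]][:,None];p,R,_=tool();print(((P-p)@R*100).round(2))
rr=plane(d,[(271,187),(362,187)],p[2]+.007);print(((rr-p)@R*100).round(2))
E
```

```text
hole in tool cm [-4.31 -0.01 -0.71] top surf z-TCP 0.0071
[[ 5.64 -0.02 -0.74]
 [ 2.72 -0.02 -0.81]]
[[ 6.14 -1.81 -0.68]
 [ 6.15  1.73 -0.68]]
```

Request:
play_rows(plan=[[3.0, 1.6, -2, -1, 0.1], [3.0, 3.4, -4, -2, 0.22], [3.0, 5.1, -6, -3, 0.34], [3.0, 6.8, -8, -3, 0.46], [3.0, 8.5, -10, -3, 0.58], [3.0, 10.2, -12, -3, 0.7], [3.0, 11.9, -14, -3, 0.82], [3.0, 13.5, -15.9, -3, 0.94]])

```text
time_s: 10.6
position: [0.6128, -0.0609, 0.1794]
tcp_rot: [2.765, -1.487, -0.004]
force: [-0.0, -0.1, -0.3]
grip_width: 0.0343
finger_force: 40.2
```

Request:
play_rows(plan=[[3.0, 0, 0, 0, 0.12], [3.0, 0, 0, 0, 0.24], [3.0, 0, 0, 0, 0.36], [3.0, 0, 0, 0, 0.48], [3.0, 0, 0, 0, 0.6], [3.0, 0, 0, 0, 0.72], [3.0, 0, 0, 0, 0.84], [3.0, 0, 0, 0, 0.96]])

```text
time_s: 11.27
position: [0.6118, -0.0621, 0.1793]
tcp_rot: [1.765, -2.595, -0.003]
force: [0.2, 0.1, 0.2]
grip_width: 0.0344
finger_force: 40.2
```

Request:
play_rows(plan=[[3.0, 0, 0, 0, 0.12], [3.0, 0, 0, 0, 0.24], [3.0, 0, 0, 0, 0.36], [3.0, 0, 0, 0, 0.48], [3.0, 0, 0, 0, 0.6], [3.0, 0, 0, 0, 0.72], [3.0, 0, 0, 0, 0.84], [3.0, 0, 0, 0, 0.96]])

```text
time_s: 11.93
position: [0.6118, -0.0621, 0.1794]
tcp_rot: [0.367, -3.117, -0.0]
force: [0.1, 0.2, -0.3]
grip_width: 0.0344
finger_force: 40.2
```

Request:
play_rows(plan=[[3.0, 0, 0, 0, 0.1], [3.0, 0, 0, 0, 0.2], [3.0, 0, 0, 0, 0.3], [3.0, 0, 0, 0, 0.325], [3.0, 0, 0, 0, 0.325], [3.0, 0, 0, 0, 0.325]])

```text
time_s: 12.43
position: [0.6121, -0.0621, 0.1799]
tcp_rot: [-0.13, -3.136, 0.001]
force: [-0.2, 0.3, -0.6]
grip_width: 0.0345
finger_force: 40.2
```

```bash
python3 - <<'E'
from h import *
d=snap("wrist","w5");np.savez("/tmp/w5.npz",**d)
move([.6137,-.0618,.05],-184.9);hole(d,(317,403))
E
```

```text
pos [ 0.6123 -0.062   0.1802] heading x 175.2 shift cm [-0.16  0.04 13.02] turn 0.003 F [ 0.2  0.6 -0.2] w 0.0345
hole in tool cm [-4.55  0.11 -0.71] top surf z-TCP 0.0054
```

View pics/w5.png

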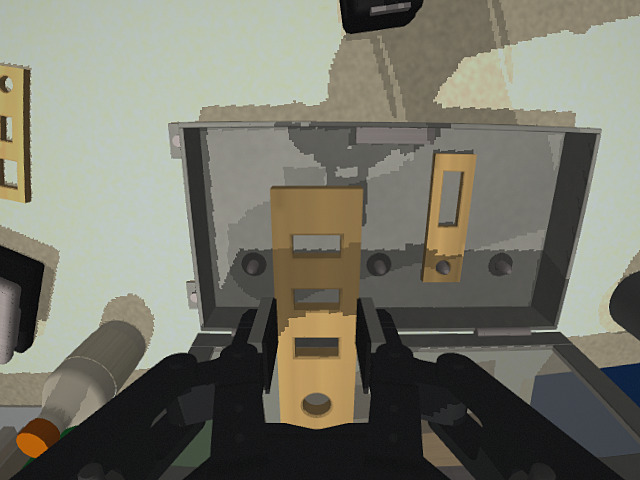

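The template is above pin1, with pins 0, 2 and 4 visible at (254,265), (379,264) and (500,264). Lowering it.

Request:
play_rows(plan=[[3.0, -0.1, 0, 3.5, 0], [3.0, -0.1, 0, 7.5, 0], [3.0, -0.1, 0, 11.5, 0], [3.0, -0.1, 0, 14, 0], [3.0, -0.1, 0, 15.2, 0], [3.0, -0.1, 0, 15.2, 0], [3.0, -0.1, 0, 15.2, 0]])

```text
time_s: 13.07
position: [0.6143, -0.0622, 0.0296]
tcp_rot: [-0.131, -3.139, 0.001]
force: [0.7, 0.0, -0.0]
grip_width: 0.0344
finger_force: 40.2
```

Request:
play_rows(plan=[[3.0, 0, 0, 0.5, 0], [3.0, 0, 0, 1.0, 0], [3.0, 0, 0, 1.5, 0], [3.0, 0, 0, 1.9, 0], [3.0, 0, 0, 2.2, 0], [3.0, 0, 0, 2.2, 0]])

```text
time_s: 13.57
position: [0.6169, -0.062, 0.013]
tcp_rot: [0.129, 3.132, 0.0]
force: [-8.0, 1.9, 32.1]
grip_width: 0.0344
finger_force: 52.1
```

```bash
python3 - <<'E'
from h import *
move([.6129,-.0617,.005],-184.9)
E
```

```text
pos [ 0.6169 -0.062   0.013 ] heading x 175.3 shift cm [ 0.41 -0.    0.79] turn 0.003 F [-8.   1.9 32.1] w 0.0344
```

```bash
python3 - <<'E'
from h import *
d=snap("wrist");cv2.imwrite("pics/w6.png",d["color"][150:470,180:620]);p,R,s=tool()
Z=d["range_z"]
for px in((300,200),(340,200),(317,225),(317,270),(300,375),(335,375),(290,410)):
    c,r=rays(d,[px]);print(px,((c+r*Z[px[1],px[0]]-p)@R*100).round(2))
E
```

```text
(300, 200) [[ 5.1  -0.58 -0.1 ]]
(340, 200) [[5.08 1.04 0.01]]
(317, 225) [[ 4.08  0.11 -0.19]]
(317, 270) [[ 2.19  0.11 -0.41]]
(300, 375) [[-2.54 -0.64 -1.2 ]]
(335, 375) [[-2.47  0.91 -1.29]]
(290, 410) [[-4.15 -1.1  -1.63]]
```

View pics/w6.png

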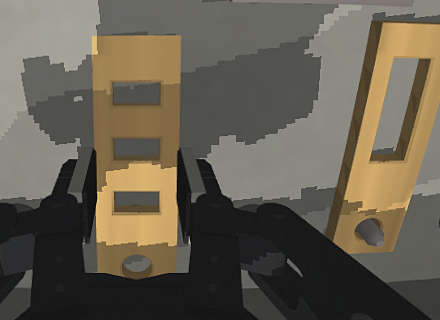

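The template is tilted, with its hole end resting on the pin top, so the hole missed the pin. I'll raise it a little and look at the hole against the pin.

Request:
play_rows(plan=[[3.0, 0, 0, -1, 0], [3.0, 0, 0, -2.2, 0], [3.0, 0, 0, -2.5, 0], [3.0, 0, 0, -2.5, 0], [3.0, 0, 0, -2.5, 0]])

```text
time_s: 14.03
position: [0.6139, -0.0621, 0.0324]
tcp_rot: [0.132, 3.138, 0.0]
force: [0.2, 0.0, -0.0]
grip_width: 0.0341
finger_force: 48.8
```

```bash
python3 - <<'E'
from h import *
d=snap("wrist");np.savez("/tmp/w7.npz",**d);p,R,s=tool();move([.6129,-.0617,.005],-184.9)
cv2.imwrite("pics/w7.png",np.hstack([cv2.resize(d["color"][360:440,260:380],(360,240),interpolation=cv2.INTER_CUBIC),cv2.resize(d["color"][170:410,250:430],(180*1,240))]))
Z=d["range_z"]
for px in((300,200),(317,225),(317,270),(317,375),(290,410)):
    c,r=rays(d,[px]);print(px,((c+r*Z[px[1],px[0]]-p)@R*100).round(2))
g=cv2.cvtColor(d["color"],cv2.COLOR_BGR2GRAY);
print(project(d,[[.657,-.0655,.022],[.6584,-.0655,.022]]).round(1),-np.array(d["R"]).T@d["t"])
E
```

```text
pos [ 0.6135 -0.0621  0.0319] heading x 175.2 shift cm [0.07 0.04 2.69] turn 0.001 F [ 0.1 -0.1 -0.7] w 0.0342
(300, 200) [[ 5.07 -0.56 -0.13]]
(317, 225) [[ 4.08  0.12 -0.35]]
(317, 270) [[ 2.24  0.12 -0.67]]
(317, 375) [[-2.6   0.13 -1.23]]
(290, 410) [[-4.31 -1.1  -1.55]]
[[315.1 374.6]
 [315.3 376.8]] [ 0.5347454  -0.05453571  0.17516954]
```

View pics/w7.png

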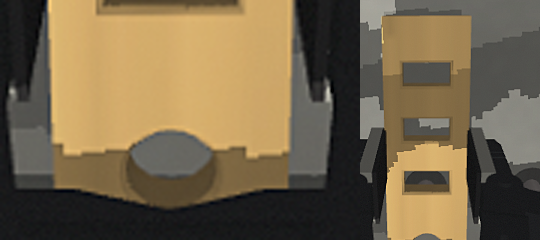

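```bash
python3 - <<'E'
from h import *
d=load("/tmp/w7.npz")
print(project(d,[[.652,-.0655,.004],[.657,-.0655,.004],[.652,-.0655,.0175],[.655,-.0655,.022]]).round(1))
Z=d["range_z"]
for v in range(330,362,3):
    c,r=rays(d,[(319,v)]);print(v,(c+r*Z[v,319])[0].round(4),d["color"][v,319])
# other pins: tops by depth
ys,xs=np.mgrid[150:479,360:640];ys,xs=ys.ravel(),xs.ravel();c,r=rays(d,np.c_[xs,ys]);P=c+r*Z[ys,xs][:,None]
for y0 in(-.0057,.0541,.1139):
    t=(abs(P[:,1]-y0)<.012)&(P[:,0]>.64)&(P[:,0]<.69)&(P[:,2]<.03);Q=P[t];
    print(y0,t.sum(),[ (round(h,3),Q[(Q[:,2]>h)].mean(0).round(4).tolist()) for h in(.015,.019,.0205) if (Q[:,2]>h).any()])
E
```

```text
[[314.4 346.5]
 [315.2 353.9]
 [314.3 361.4]
 [314.8 371.5]]
330 [ 0.6179 -0.0604  0.0419] [111 178 217]
333 [ 0.6189 -0.0605  0.0427] [112 178 217]
336 [ 0.6208 -0.0606  0.042 ] [109 176 216]
339 [ 0.6226 -0.0608  0.0416] [114 183 224]
342 [ 0.649  -0.0627  0.0043] [43 42 41]
345 [ 0.6506 -0.0628  0.0049] [50 51 53]
348 [ 0.6516 -0.0629  0.0064] [50 50 50]
351 [ 0.6541 -0.0631  0.0056] [73 73 77]
354 [ 0.6545 -0.0632  0.0078] [61 72 83]
357 [ 0.6345 -0.0617  0.0381] [49 73 89]
360 [ 0.6337 -0.0617  0.0414] [47 70 86]
-0.0057 1484 [(0.015, [0.6584, -0.005, 0.0157])]
0.0541 2650 [(0.015, [0.6667, 0.0525, 0.019]), (0.019, [0.6673, 0.053, 0.0208]), (0.021, [0.6677, 0.0533, 0.0216])]
0.1139 2674 [(0.015, [0.6721, 0.1119, 0.0188]), (0.019, [0.6726, 0.1126, 0.0206]), (0.021, [0.6729, 0.1131, 0.0214])]
```

```bash
python3 - <<'E'
from h import *
d=load("/tmp/w7.npz");g=cv2.cvtColor(d["color"],cv2.COLOR_BGR2GRAY)
for v in(343,346,349):print(v,g[v,294:344].tolist())
for v in(405,410,415,420):print(v,d["color"][v,296:340,2].tolist())
print("col",d["color"][395:436,317,2].tolist())
E
```

```text
343 [80, 76, 82, 83, 84, 86, 79, 52, 43, 49, 49, 50, 50, 52, 51, 50, 48, 46, 49, 48, 50, 50, 49, 51, 48, 48, 51, 49, 49, 51, 52, 50, 51, 48, 48, 42, 53, 73, 83, 82, 81, 82, 81, 79, 72, 130, 175, 167, 173, 177]
346 [80, 75, 85, 80, 51, 45, 52, 52, 51, 51, 51, 52, 50, 53, 51, 50, 49, 48, 51, 49, 51, 51, 50, 49, 50, 48, 51, 51, 50, 51, 50, 51, 52, 52, 50, 48, 50, 49, 48, 64, 83, 84, 83, 81, 72, 128, 171, 165, 172, 177]
349 [68, 76, 65, 47, 49, 52, 52, 51, 51, 51, 50, 52, 52, 51, 51, 50, 49, 47, 48, 52, 53, 56, 56, 53, 50, 50, 49, 49, 50, 51, 52, 52, 52, 50, 50, 48, 49, 52, 52, 51, 54, 74, 85, 80, 73, 125, 168, 163, 172, 177]
405 [210, 210, 211, 212, 212, 212, 212, 211, 213, 214, 214, 197, 175, 127, 89, 95, 99, 102, 102, 102, 102, 102, 102, 101, 101, 99, 93, 87, 111, 173, 212, 218, 217, 215, 214, 212, 212, 212, 211, 211, 210, 209, 208, 209]
410 [113, 114, 115, 116, 118, 118, 103, 99, 101, 103, 104, 104, 104, 103, 104, 105, 103, 104, 104, 104, 103, 104, 104, 104, 104, 102, 103, 104, 103, 104, 104, 103, 102, 99, 97, 101, 111, 116, 115, 116, 119, 121, 123, 123]
415 [126, 124, 126, 130, 112, 116, 80, 80, 80, 84, 97, 108, 106, 104, 103, 103, 103, 104, 103, 104, 104, 103, 104, 102, 103, 103, 104, 103, 104, 106, 104, 97, 85, 84, 82, 87, 105, 116, 123, 127, 127, 125, 125, 124]
420 [126, 126, 126, 129, 117, 115, 96, 79, 82, 85, 85, 86, 87, 87, 88, 88, 87, 88, 89, 89, 88, 88, 88, 88, 87, 88, 87, 86, 85, 85, 87, 87, 87, 85, 79, 102, 116, 114, 123, 127, 126, 126, 125, 124]
col [213, 211, 211, 212, 210, 212, 213, 219, 143, 94, 102, 102, 104, 103, 103, 104, 104, 103, 103, 103, 103, 104, 106, 91, 68, 88, 87, 86, 88, 87, 87, 87, 88, 85, 54, 19, 22, 26, 23, 21, 22]
```

```bash
python3 - <<'E'
from h import *
d=load("/tmp/w7.npz");p,R,s=tool();Z=d["range_z"]
for px in((295,412),(338,412),(295,420),(338,420),(310,395)):
    c,r=rays(d,[px]);print(px,(c+r*Z[px[1],px[0]])[0].round(4))
for z in(.045,.047,.0485):
    print(z,plane(d,[(316.5,416),(316.5,403),(316.5,429)],z).round(4).tolist())
print(p)
d5=load("/tmp/w5.npz");g=d5["color"][:,:,2];print(g[385:425,317].tolist());print(g[403,290:345].tolist())
E
```

```text
(295, 412) [ 0.6575 -0.0747  0.0468]
(338, 412) [ 0.6586 -0.055   0.0473]
(295, 420) [ 0.6614 -0.0751  0.0477]
(338, 420) [ 0.6632 -0.0553  0.0475]
(310, 395) [ 0.6487 -0.067   0.0463]
0.045 [[0.6624, -0.0652, 0.045], [0.6547, -0.0646, 0.045], [0.6705, -0.0659, 0.045]]
0.047 [[0.6605, -0.0651, 0.047], [0.6528, -0.0644, 0.047], [0.6684, -0.0657, 0.047]]
0.0485 [[0.659, -0.0649, 0.0485], [0.6514, -0.0643, 0.0485], [0.6668, -0.0656, 0.0485]]
[ 0.61354269 -0.06214191  0.03191632]
[190, 189, 188, 188, 188, 188, 194, 162, 99, 90, 95, 96, 95, 95, 95, 96, 95, 94, 96, 96, 80, 81, 82, 84, 83, 82, 82, 82, 77, 87, 131, 145, 138, 183, 187, 185, 184, 185, 184, 185]
[186, 185, 185, 181, 183, 184, 185, 185, 187, 190, 180, 143, 127, 65, 74, 77, 78, 77, 77, 85, 95, 98, 96, 95, 95, 97, 96, 96, 97, 97, 97, 98, 97, 92, 84, 79, 78, 79, 79, 73, 81, 137, 172, 183, 188, 185, 185, 185, 185, 184, 184, 183, 181, 181, 181]
```

The hole sits about 3 to 4 mm too far towards the hinge, at 0.6605 against a pin at about 0.657. I'm shifting it back 3 mm, softening the grip so the template can flatten, and lowering again.

Request:
play_rows(plan=[[3.0, 0.3, 0, 0, 0], [3.0, 0.3, 0, 0.8, 0], [3.0, 0.3, 0, 1.4, 0], [3.0, 0.3, 0, 1.8, 0], [3.0, 0.3, 0, 2.1, 0], [3.0, 0.3, 0, 2.1, 0]], newtons=20)

```text
time_s: 14.58
position: [0.6103, -0.062, 0.0103]
tcp_rot: [-0.132, -3.137, 0.001]
force: [-1.3, -0.5, 2.5]
grip_width: 0.0341
finger_force: 49.2
```

```bash
python3 - <<'E'
from h import *
d=snap("wrist","w8");p,R,s=tool();move([.6129,-.0617,.005],-184.9)
Z=d["range_z"]
for px in((300,200),(317,225),(317,270),(317,375),(290,410)):
    c,r=rays(d,[px]);print(px,((c+r*Z[px[1],px[0]]-p)@R*100).round(2))
E
```

```text
pos [ 0.6104 -0.062   0.0108] heading x 175.2 shift cm [-0.25  0.05  0.58] turn 0.001 F [-0.7 -0.4  1.6] w 0.0342
(300, 200) [[ 5.12 -0.58 -0.1 ]]
(317, 225) [[ 4.16  0.11 -0.38]]
(317, 270) [[ 2.28  0.11 -0.57]]
(317, 375) [[-2.6   0.11 -1.07]]
(290, 410) [[-4.3  -1.12 -1.41]]
```

The force is low and the hole end is now below the pin top, so the pin is in. Pressing down.

Request:
play_rows(plan=[[3.0, 0, 0, 0.2, 0], [3.0, 0, 0, 0.4, 0], [3.0, 0, 0, 0.6, 0], [3.0, 0, 0, 0.6, 0]])

```text
time_s: 14.97
position: [0.6121, -0.0619, 0.006]
tcp_rot: [0.131, 3.137, -0.0]
force: [1.2, -0.6, 5.8]
grip_width: 0.0342
finger_force: 50.1
```

```bash
python3 - <<'E'
from h import *
d=snap("wrist","w8");p,R,s=tool();move([.6129,-.0617,.005],-184.9)
Z=d["range_z"]
for px in((300,200),(317,225),(317,270),(317,375),(290,410)):
    c,r=rays(d,[px]);print(px,((c+r*Z[px[1],px[0]]-p)@R*100).round(2))
E
```

```text
pos [ 0.6121 -0.0619  0.0061] heading x 175.2 shift cm [-0.08  0.03  0.11] turn 0.002 F [ 1.1 -0.5  5.7] w 0.0343
(300, 200) [[ 5.2  -0.55 -0.58]]
(317, 225) [[ 4.25  0.11 -0.8 ]]
(317, 270) [[ 2.37  0.11 -0.85]]
(317, 375) [[-2.63  0.12 -1.08]]
(290, 410) [[-4.67 -1.15 -1.07]]
```

Almost flat. Releasing, rising and checking.

Request:
play_rows(plan=[[4.5, 0, 0, 0, 0], [4.5, 0, 0, 0, 0], [4.5, 0, 0, 0, 0], [4.5, 0, 0, -3, 0], [4.5, 0, 0, -7, 0], [4.5, 0, 0, -11, 0], [4.5, 0, 0, -15, 0], [4.5, 0, 0, -19, 0]])

```text
time_s: 15.68
position: [0.6104, -0.0618, 0.1971]
tcp_rot: [-0.132, -3.139, -0.0]
force: [0.9, 0.7, -0.1]
grip_width: 0.0452
finger_force: 0.0
```

Request:
play_rows(plan=[[4.5, 2, 0, -4, 0], [4.5, 2, 0, -8, 0], [4.5, 2, 0, -8, 0], [4.5, 2, 0, -8, 0]])

```text
time_s: 16.02
position: [0.5921, -0.0599, 0.2787]
tcp_rot: [0.132, 3.132, 0.002]
force: [0.4, 0.3, -1.3]
grip_width: 0.0448
finger_force: 0.0
```

```bash
cat >> h.py <<'E'
def incase(d):
    """templates in case: wood points with z in .004-.03, per bar: rect at z=.012, heights at ends"""
    Z=d["range_z"]
    for c in cv2.findContours(wood(d),cv2.RETR_EXTERNAL,cv2.CHAIN_APPROX_NONE)[0]:
        if cv2.contourArea(c)<300: continue
        m=np.zeros(Z.shape,np.uint8);cv2.drawContours(m,[c],-1,1,-1);ys,xs=np.where(m&(wood(d)>0))
        o,r=rays(d,np.c_[xs,ys]);P=o+r*Z[ys,xs][:,None]
        if not(-.01<np.median(P[:,2])<.035): continue
        A=np.c_[P[:,:2],np.ones(len(P))];k=P[:,2]<.05;co=np.linalg.lstsq(A[k],P[k,2],rcond=None)[0]
        q=plane(d,c.reshape(-1,2),np.median(P[:,2]))[:,:2];(x,y),(w,h),a=cv2.minAreaRect((q*1000).astype(np.float32))
        if w<h:a+=90
        a=(a+90)%180-90
        print("bar",round(x/1e3,4),round(y/1e3,4),"yaw",round(a,1),round(max(w,h)),round(min(w,h)),"z",np.median(P[:,2]).round(4),"slope",co[:2].round(3),"hole+x at",(np.array([x,y])/1e3+.045*np.array([np.cos(np.radians(a)),np.sin(np.radians(a))])).round(4))
E
python3 - <<'E'
from h import *
d=snap("wrist","w9");np.savez("/tmp/w9.npz",**d);move([.6129,-.0617,.005],-184.9);incase(d)
print(bars(snap("side")),bars(snap("scene")))
E
```

```text
pos [ 0.5911 -0.0599  0.2763] heading x 175.2 shift cm [-2.12 -0.03 27.13] turn 0.001 F [-0.5  0.9 -0.4] w 0.0449
bar 0.6231 0.0577 yaw -4.9 119 36 z 0.012 slope [-0.002 -0.002] hole+x at [0.6679 0.0538]
bar 0.6004 -0.0601 yaw -4.6 93 36 z 0.012 slope [-0.005  0.001] hole+x at [ 0.6453 -0.0637]
bar 0.5102 -0.335 yaw -16.6 120 36 z 0.0083 slope [0.002 0.007] hole+x at [ 0.5533 -0.3478]
[(0.5071, -0.3385, -16.5, 119, 37, [372.0, 351.0]), (0.5178, 0.3919, -13.0, 114, 33, [337.0, 173.0])] [(0.512, -0.3351, -16.5, 120, 35, [206.0, 278.0]), (0.5243, 0.3935, -13.2, 120, 35, [473.0, 272.0])]
```

View pics/w9.png

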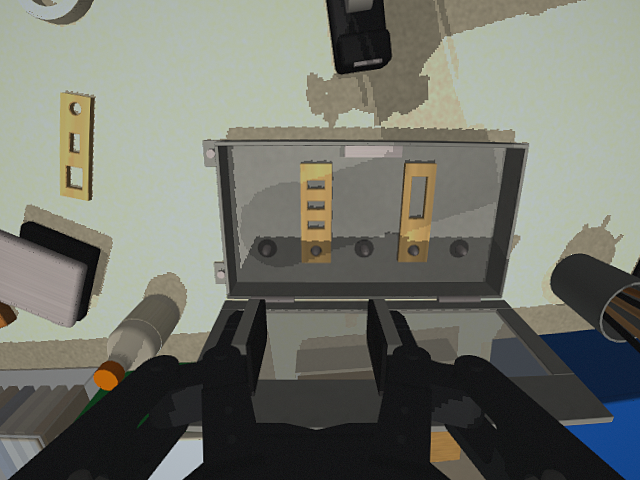

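Template 1 lies flat over pin1 at (317,251), beside the stored one at (414,251). Pins 0, 2 and 4 are free at (266,248), (364,248) and (459,248). Going for template 2 at (0.5095, -0.335), yaw -16.4°.

Request:
play_rows(plan=[[6.0, 0.7, -3.5, 0.5, -0.12], [6.0, 1.5, -7, 1, -0.24], [6.0, 2.2, -10.5, 2, -0.36], [6.0, 3, -14, 3, -0.48], [6.0, 3.7, -17.5, 4, -0.6], [6.0, 4.4, -21, 5, -0.72], [6.0, 5.2, -24.5, 6, -0.84], [6.0, 5.9, -28.1, 7, -0.96]])

```text
time_s: 16.83
position: [0.507, -0.3363, 0.2029]
tcp_rot: [1.339, -2.839, -0.003]
force: [1.8, 0.5, -0.2]
grip_width: 0.06
finger_force: 0.0
```

Request:
play_rows(plan=[[6.0, 0, 0, 0, -0.12], [6.0, 0, 0, 0, -0.24], [6.0, 0, 0, 0, -0.36], [6.0, 0, 0, 0, -0.48], [6.0, 0, 0, 0, -0.6], [6.0, 0, 0, 0, -0.72], [6.0, 0, 0, 0, -0.84], [6.0, 0, 0, 0, -0.96]])

```text
time_s: 17.5
position: [0.5078, -0.3349, 0.2031]
tcp_rot: [2.5, -1.901, -0.005]
force: [0.8, -0.1, 0.2]
grip_width: 0.0599
finger_force: 0.0
```

Request:
play_rows(plan=[[6.0, 0, 0, 0, -0.12], [6.0, 0, 0, 0, -0.24], [6.0, 0, 0, 0, -0.36], [6.0, 0, 0, 0, -0.48], [6.0, 0, 0, 0, -0.6], [6.0, 0, 0, 0, -0.72], [6.0, 0, 0, 0, -0.84], [6.0, 0, 0, 0, -0.96]])

```text
time_s: 18.17
position: [0.5078, -0.3348, 0.2032]
tcp_rot: [-3.096, 0.532, 0.006]
force: [0.3, -0.1, 0.3]
grip_width: 0.0598
finger_force: 0.0
```

Request:
play_rows(plan=[[6.0, 0, 0, 0, -0.06], [6.0, 0, 0, 0, -0.06], [6.0, 0, 0, 0, -0.06], [6.0, 0, 0, 0, -0.06]])

```text
time_s: 18.5
position: [0.5083, -0.335, 0.2043]
tcp_rot: [-3.109, 0.452, 0.003]
force: [0.0, 0.6, -0.1]
grip_width: 0.0599
finger_force: 0.0
```

```bash
python3 - <<'E'
from h import *
d=snap("wrist");print(bars(d));move([.5095,-.335,.001],-16.4)
E
```

```text
[(0.5102, -0.3351, -16.7, 120, 36, [318.0, 221.0])]
pos [ 0.5083 -0.335   0.2046] heading x -16.5 shift cm [ 0.14 -0.04 20.36] turn -0.002 F [ 1.  -0.1 -0.4] w 0.0599
```

Request:
play_rows(plan=[[6.0, 0.1, 0, 4, 0], [6.0, 0.1, 0, 8, 0], [6.0, 0.1, 0, 12, 0], [6.0, 0.1, 0, 16, 0], [6.0, 0.1, 0, 18.5, 0], [6.0, 0.1, 0, 20, 0], [6.0, 0.1, 0, 20.4, 0], [6.0, 0.1, 0, 20.4, 0]])

```text
time_s: 19.22
position: [0.5087, -0.3352, 0.0]
tcp_rot: [-3.109, 0.449, 0.004]
force: [-0.4, 0.0, 0.6]
grip_width: 0.0603
finger_force: 0.0
```

Request:
play_rows(plan=[[3.0, 0, 0, 0, 0], [3.0, 0, 0, 0, 0], [3.0, 0, 0, 0, 0], [3.0, 0, 0, 0, 0], [3.0, 0, 0, 0, 0]], newtons=50)

```text
time_s: 19.63
position: [0.5108, -0.3358, 0.0033]
tcp_rot: [3.109, -0.448, 0.005]
force: [-1.1, 1.1, 6.5]
grip_width: 0.0342
finger_force: 50.5
```

Request:
play_rows(plan=[[3.0, 0, 0, -2, 0], [3.0, 0, 0, -6, 0], [3.0, 0, 0, -10, 0], [3.0, 0, 0, -14, 0], [3.0, 0, 0, -18, 0], [3.0, 0, 0, -18, 0], [3.0, 0, 0, -18, 0], [3.0, 0, 0, -18, 0]])

```text
time_s: 20.3
position: [0.5093, -0.3351, 0.1817]
tcp_rot: [-3.109, 0.449, -0.002]
force: [0.8, 0.7, -0.3]
grip_width: 0.0337
finger_force: 49.9
```

```bash
cat >> h.py <<'E'
def held(d):
    """held template: hole via dark ellipse on board, all in tool frame (cm), tilt-aware plane"""
    p,R,s=tool();Z=d["range_z"];m=wood(d);ys,xs=np.where(m>0);o,r=rays(d,np.c_[xs,ys]);Q=((o+r*Z[ys,xs][:,None])-p)@R*100
    k=(abs(Q[:,2]+.7)<1.3)&(abs(Q[:,1])<2.2)&(Q[:,0]>-4)&(Q[:,0]<8);A=np.c_[Q[k][:,:2],np.ones(k.sum())]
    co=np.linalg.lstsq(A,Q[k,2],rcond=None)[0];print("plane z=ax+by+c",co.round(3),"x range",np.percentile(Q[k,0],[.2,99.8]).round(2),"y",np.percentile(Q[k,1],[.5,99.5]).round(2))
    h=cv2.cvtColor(d["color"],cv2.COLOR_BGR2GRAY)
    def on(px):
        o,r=rays(d,[px]);o=(o-p)@R*100;v=r[0]@R;t=(co[0]*o[0]+co[1]*o[1]+co[2]-o[2])/(v[2]-co[0]*v[0]-co[1]*v[1]);return (o+v*t).round(2)
    return on
E
python3 - <<'E'
from h import *
d=snap("wrist","w10");np.savez("/tmp/w10.npz",**d);on=held(d);g=d["color"][:,:,2]
move([.607,-.1213,.1],-184.9)
print("col",list(zip(range(380,430),g[380:430,317].tolist())));print("row",g[403,290:345].tolist())
print(on((317,403.5)),on((317,392)),on((317,415)))
E
```

```text
plane z=ax+by+c [ 0.001 -0.001 -0.587] x range [-0.51  6.  ] y [-1.89  1.66]
pos [ 0.5088 -0.335   0.1806] heading x -16.4 shift cm [  3.39 -23.27   8.07] turn 2.94 F [-0.3 -0.1 -1. ] w 0.0339
col [(380, 99), (381, 97), (382, 96), (383, 97), (384, 97), (385, 97), (386, 99), (387, 96), (388, 97), (389, 97), (390, 94), (391, 102), (392, 109), (393, 110), (394, 108), (395, 109), (396, 109), (397, 107), (398, 109), (399, 111), (400, 112), (401, 113), (402, 116), (403, 85), (404, 52), (405, 56), (406, 57), (407, 58), (408, 56), (409, 56), (410, 57), (411, 57), (412, 54), (413, 75), (414, 90), (415, 81), (416, 88), (417, 96), (418, 97), (419, 96), (420, 96), (421, 96), (422, 96), (423, 96), (424, 96), (425, 94), (426, 94), (427, 121), (428, 135), (429, 79)]
row [98, 97, 96, 97, 95, 95, 95, 95, 96, 97, 82, 80, 62, 47, 51, 53, 55, 56, 56, 52, 52, 50, 52, 67, 65, 70, 83, 85, 79, 72, 64, 45, 48, 52, 54, 57, 54, 58, 55, 52, 61, 68, 84, 99, 103, 101, 100, 99, 100, 99, 98, 98, 97, 99, 97]
[-4.49 -0.07 -0.59] [-3.78 -0.07 -0.59] [-5.22 -0.07 -0.59]
```

Template 2 is held level with its hole at tool x -4.5 cm. Carrying it to pin0.

Request:
play_rows(plan=[[3.0, 0.4, -2.5, 0, 0.1], [3.0, 0.9, -5.5, 0, 0.22], [3.0, 1.3, -8.5, 0, 0.34], [3.0, 1.7, -11.5, 0, 0.46], [3.0, 2.2, -14.5, 0, 0.58], [3.0, 2.6, -17.5, 0, 0.7], [3.0, 3.1, -20.5, 0, 0.82], [3.0, 3.5, -23.3, 0, 0.94]])

```text
time_s: 21.02
position: [0.6086, -0.1201, 0.1794]
tcp_rot: [2.562, -1.814, -0.004]
force: [0.5, 0.5, -0.4]
grip_width: 0.0338
finger_force: 49.9
```

Request:
play_rows(plan=[[3.0, 0, 0, 0, 0.12], [3.0, 0, 0, 0, 0.24], [3.0, 0, 0, 0, 0.36], [3.0, 0, 0, 0, 0.48], [3.0, 0, 0, 0, 0.6], [3.0, 0, 0, 0, 0.72], [3.0, 0, 0, 0, 0.84], [3.0, 0, 0, 0, 0.96]])

```text
time_s: 21.68
position: [0.6079, -0.1217, 0.1793]
tcp_rot: [1.434, -2.791, -0.002]
force: [-0.1, 0.1, -0.5]
grip_width: 0.0337
finger_force: 50.0
```

Request:
play_rows(plan=[[3.0, 0, 0, 0, 0.12], [3.0, 0, 0, 0, 0.24], [3.0, 0, 0, 0, 0.36], [3.0, 0, 0, 0, 0.48], [3.0, 0, 0, 0, 0.6], [3.0, 0, 0, 0, 0.72], [3.0, 0, 0, 0, 0.84], [3.0, 0, 0, 0, 0.96]])

```text
time_s: 22.35
position: [0.6079, -0.1217, 0.1792]
tcp_rot: [-0.017, -3.138, 0.0]
force: [0.7, -0.4, -0.3]
grip_width: 0.034
finger_force: 50.0
```

Request:
play_rows(plan=[[3.0, 0, 0, 0, 0.08], [3.0, 0, 0, 0, 0.08], [3.0, 0, 0, 0, 0.08], [3.0, 0, 0, 0, 0.08], [3.0, 0, 0, 0, 0.08]])

```text
time_s: 22.77
position: [0.6087, -0.1217, 0.1808]
tcp_rot: [-0.13, -3.138, 0.0]
force: [-0.1, -0.4, -1.2]
grip_width: 0.0336
finger_force: 50.0
```

```bash
python3 - <<'E'
from h import *
d=snap("wrist","w11");np.savez("/tmp/w11.npz",**d);on=held(d);g=d["color"][:,:,2]
move([.608,-.121,.035],-184.9)
print("col",g[385:425,317].tolist());
print(on((317,403)))
E
```

```text
plane z=ax+by+c [ 0.001 -0.001 -0.457] x range [-3.99  5.67] y [-1.7   1.86]
pos [ 0.6087 -0.1217  0.1809] heading x 175.2 shift cm [ 0.07  0.07 14.59] turn 0.002 F [-0.6  0.3 -0.6] w 0.0335
col [171, 172, 171, 172, 175, 161, 126, 116, 119, 120, 118, 119, 121, 120, 119, 120, 121, 126, 77, 72, 75, 75, 73, 73, 74, 74, 72, 77, 115, 134, 126, 162, 174, 171, 169, 170, 170, 171, 170, 170]
[-4.79  0.12 -0.46]
```

Request:
play_rows(plan=[[3.0, 0.4, -0.1, 3.5, 0], [3.0, 0.4, -0.1, 7.5, 0], [3.0, 0.4, -0.1, 11.5, 0], [3.0, 0.4, -0.1, 13.8, 0], [3.0, 0.4, -0.1, 14.6, 0], [3.0, 0.4, -0.1, 14.6, 0], [3.0, 0.4, -0.1, 14.6, 0]])

```text
time_s: 23.4
position: [0.6057, -0.1224, 0.0362]
tcp_rot: [0.131, 3.138, -0.001]
force: [0.6, -0.7, 0.1]
grip_width: 0.0339
finger_force: 50.0
```

Request:
play_rows(plan=[[3.0, 0, 0, 0.5, 0], [3.0, 0, 0, 1.0, 0], [3.0, 0, 0, 1.4, 0], [3.0, 0, 0, 1.8, 0], [3.0, 0, 0, 1.8, 0]])

```text
time_s: 23.82
position: [0.6044, -0.1224, 0.0168]
tcp_rot: [-0.133, -3.138, -0.0]
force: [-0.2, -0.4, -1.1]
grip_width: 0.0337
finger_force: 50.0
```

```bash
python3 - <<'E'
from h import *
d=snap("wrist");held(d);move([.605,-.1222,.0065],-184.9)
E
```

```text
plane z=ax+by+c [ 0.002 -0.001 -0.449] x range [-3.97  5.69] y [-1.69  1.86]
pos [ 0.6046 -0.1224  0.0171] heading x 175.1 shift cm [-0.04  0.02  1.06] turn 0.001 F [ 0.1 -0.1 -0.7] w 0.0337
```

No contact and still level below the pin top, so the pin is in the hole. Lowering the rest of the way and releasing.

Request:
play_rows(plan=[[3.0, 0, 0, 0.4, 0], [3.0, 0, 0, 0.8, 0], [3.0, 0, 0, 1.0, 0], [3.0, 0, 0, 1.0, 0]])

```text
time_s: 24.2
position: [0.6047, -0.1224, 0.0073]
tcp_rot: [-0.133, -3.138, 0.0]
force: [-1.7, 1.0, 2.4]
grip_width: 0.0337
finger_force: 50.2
```

Request:
play_rows(plan=[[4.5, 0, 0, 0, 0], [4.5, 0, 0, 0, 0], [4.5, 0, 0, 0, 0], [4.5, 0, 0, -3, 0], [4.5, 0, 0, -7, 0], [4.5, 0, 0, -11, 0], [4.5, 0, 0, -15, 0], [4.5, 0, 0, -19, 0]])

```text
time_s: 24.87
position: [0.6044, -0.1225, 0.1993]
tcp_rot: [-0.133, -3.139, 0.0]
force: [1.5, 0.9, -0.1]
grip_width: 0.0449
finger_force: 0.0
```

Request:
play_rows(plan=[[4.5, 2, 0, -4, 0], [4.5, 2, 0, -8, 0], [4.5, 2, 0, -8, 0], [4.5, 2, 0, -8, 0]])

```text
time_s: 25.2
position: [0.5861, -0.1207, 0.281]
tcp_rot: [0.132, 3.132, 0.001]
force: [1.1, 0.6, -0.9]
grip_width: 0.0449
finger_force: 0.0
```

```bash
python3 - <<'E'
from h import *
d=snap("wrist","w12");move([.522,.394,.2],-13);incase(d);print(bars(d))
print(bars(snap("side")),bars(snap("scene")))
E
```

```text
pos [ 0.5851 -0.1205  0.2784] heading x 175.1 shift cm [10.66 50.73  7.86] turn -2.999 F [ 0.5 -0.1 -1. ] w 0.0451
bar 0.6966 -0.525 yaw -23.1 147 69 z 0.0223 slope [-0.001  0.004] hole+x at [ 0.738  -0.5427]
bar 0.6233 0.0578 yaw -5.1 120 36 z 0.012 slope [-0.001 -0.004] hole+x at [0.6681 0.0538]
bar 0.6006 -0.0604 yaw -4.6 92 36 z 0.012 slope [-0.001  0.004] hole+x at [ 0.6454 -0.0641]
bar 0.5985 -0.1206 yaw -5.6 102 36 z 0.012 slope [-0.005  0.005] hole+x at [ 0.6433 -0.125 ]
[(0.6244, 0.0594, -5.1, 121, 37, [467.0, 217.0]), (0.5994, -0.1207, -5.6, 103, 37, [314.0, 198.0])]
[(0.5179, 0.3912, -13.0, 115, 36, [335.0, 173.0])] [(0.5243, 0.3935, -13.0, 120, 35, [473.0, 272.0])]
```

View pics/w12.png

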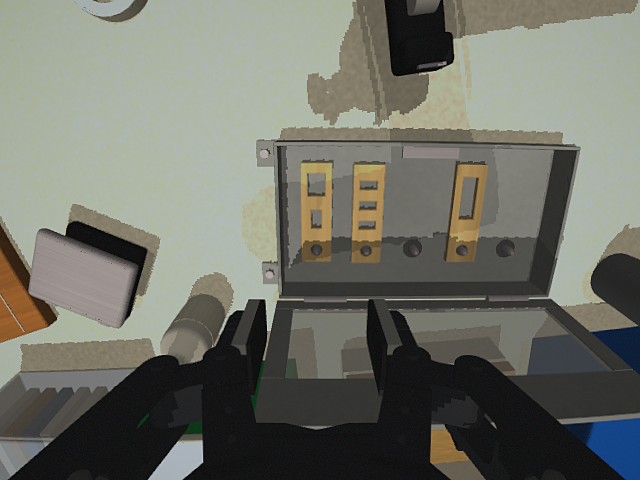

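Templates 1 and 2 are over pins 1 and 0 at (366,251) and (316,249). The stored one is at (462,251), and pins 2 and 4 are free. Going for template 3 on the left.

Request:
play_rows(plan=[[6.0, 0.8, 4, 0, -0.12], [6.0, 1.7, 8, 0, -0.24], [6.0, 2.5, 12, 0, -0.36], [6.0, 3.4, 16, 0, -0.48], [6.0, 4.2, 20, 0, -0.6], [6.0, 5, 24, 0, -0.72], [6.0, 5.9, 28, 0, -0.84], [6.0, 6.7, 32, 0, -0.96]])

```text
time_s: 26.02
position: [0.5441, 0.2055, 0.2756]
tcp_rot: [1.339, -2.839, 0.001]
force: [1.4, -0.2, 0.4]
grip_width: 0.0601
finger_force: 0.0
```

```bash
python3 -c "
from h import *
move([.522,.3945,.2],-13)"
```

```text
pos [0.5441 0.2055 0.2756] heading x -129.5 shift cm [-13.2   13.72   7.53] turn -2.033 F [ 1.4 -0.2  0.4] w 0.0601
```

Request:
play_rows(plan=[[6.0, -1.6, 1.7, 1, -0.12], [6.0, -3.3, 3.4, 2, -0.24], [6.0, -5, 5.1, 3, -0.36], [6.0, -6.6, 6.8, 4, -0.48], [6.0, -8.2, 8.6, 5, -0.6], [6.0, -10, 10.3, 6, -0.72], [6.0, -11.6, 12, 7, -0.84], [6.0, -13.2, 13.7, 7.5, -0.96]])

```text
time_s: 26.68
position: [0.5234, 0.3932, 0.1986]
tcp_rot: [2.496, -1.899, -0.001]
force: [0.5, -0.7, 0.5]
grip_width: 0.0598
finger_force: 0.0
```

Request:
play_rows(plan=[[6.0, 0, 0, 0, -0.12], [6.0, 0, 0, 0, -0.24], [6.0, 0, 0, 0, -0.36], [6.0, 0, 0, 0, -0.48], [6.0, 0, 0, 0, -0.6], [6.0, 0, 0, 0, -0.72], [6.0, 0, 0, 0, -0.84], [6.0, 0, 0, 0, -0.96]])

```text
time_s: 27.35
position: [0.5241, 0.3924, 0.2]
tcp_rot: [3.093, -0.532, -0.003]
force: [0.2, -0.1, 0.5]
grip_width: 0.0602
finger_force: 0.0
```

Request:
play_rows(plan=[[6.0, 0, 0, 0, -0.11], [6.0, 0, 0, 0, -0.11], [6.0, 0, 0, 0, -0.11], [6.0, 0, 0, 0, -0.11]])

```text
time_s: 27.68
position: [0.5244, 0.3927, 0.2012]
tcp_rot: [3.118, -0.376, -0.002]
force: [0.6, 0.1, 0.3]
grip_width: 0.0601
finger_force: 0.0
```

```bash
python3 - <<'E'
from h import *
d=snap("wrist","w13");b=bars(d);print(b);move([b[0][0]-.0005,b[0][1],.0],b[0][2]) if b else move([.522,.394,0],-13)
E
```

```text
[(0.5227, 0.3961, -13.0, 119, 35, [314.0, 214.0])]
pos [0.5244 0.3928 0.2015] heading x -13.7 shift cm [-0.29 -0.29 20.15] turn -0.012 F [0.9 0.3 0.6] w 0.0599
```

View pics/w13.png

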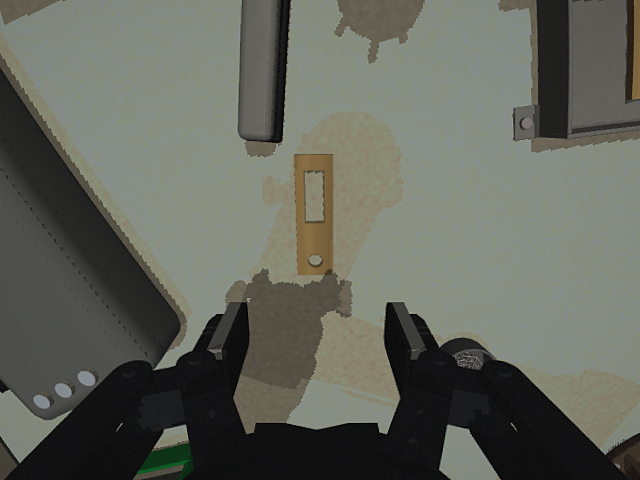

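Template 3 is between the fingers at (314,214), hole at (315,260), with the stapler and clip dish clear.

Request:
play_rows(plan=[[6.0, -0.3, -0.3, 4, 0], [6.0, -0.3, -0.3, 8, 0], [6.0, -0.3, -0.3, 12, 0], [6.0, -0.3, -0.3, 16, 0], [6.0, -0.3, -0.3, 18.5, 0], [6.0, -0.3, -0.3, 19.8, 0], [6.0, -0.3, -0.3, 20.1, 0], [6.0, -0.3, -0.3, 20.1, 0]])

```text
time_s: 28.4
position: [0.522, 0.396, 0.0002]
tcp_rot: [3.117, -0.372, -0.002]
force: [0.6, -0.3, 0.2]
grip_width: 0.0598
finger_force: 0.0
```

Request:
play_rows(plan=[[3.0, 0, 0, 0, 0], [3.0, 0, 0, 0, 0], [3.0, 0, 0, 0, 0], [3.0, 0, 0, 0, 0], [3.0, 0, 0, 0, 0]], newtons=50)

```text
time_s: 28.82
position: [0.5233, 0.3976, 0.0034]
tcp_rot: [-3.117, 0.37, -0.003]
force: [-0.7, 0.0, 7.6]
grip_width: 0.0336
finger_force: 50.5
```

Request:
play_rows(plan=[[3.0, 0, 0, -2, 0], [3.0, 0, 0, -6, 0], [3.0, 0, 0, -10, 0], [3.0, 0, 0, -14, 0], [3.0, 0, 0, -18, 0], [3.0, 0, 0, -22, 0], [3.0, 0, 0, -22, 0], [3.0, 0, 0, -22, 0]])

```text
time_s: 29.48
position: [0.5232, 0.3976, 0.2254]
tcp_rot: [-3.114, 0.37, -0.006]
force: [-0.0, 0.1, -1.3]
grip_width: 0.0339
finger_force: 50.0
```

```bash
python3 - <<'E'
from h import *
d=snap("wrist","w14");on=held(d);g=d["color"][:,:,2]
move([.6256,.1164,.222],-184.9);print("col",g[380:430,317].tolist());print(on((317,403)))
E
```

```text
plane z=ax+by+c [-0.001  0.    -0.729] x range [-0.63  6.06] y [-1.99  1.55]
pos [0.5223 0.3967 0.2228] heading x -13.6 shift cm [1.662e+01 2.483e+01 2.000e-02] turn 2.991 F [-0.6  0.5 -1.1] w 0.0337
col [77, 78, 78, 78, 77, 79, 79, 78, 77, 69, 114, 151, 145, 143, 142, 142, 143, 143, 144, 142, 144, 148, 133, 53, 61, 62, 61, 62, 60, 60, 61, 59, 61, 73, 77, 77, 77, 79, 76, 78, 78, 76, 78, 76, 77, 71, 96, 154, 139, 82]
[-4.45 -0.17 -0.72]
```

Request:
play_rows(plan=[[3.0, 2, 3, 0, 0.1], [3.0, 4.1, 6.1, 0, 0.22], [3.0, 6.2, 9.2, 0, 0.34], [3.0, 8.3, 12.4, 0, 0.46], [3.0, 10.4, 15.5, 0, 0.58], [3.0, 12.5, 18.6, 0, 0.7], [3.0, 14.6, 21.8, 0, 0.82], [3.0, 16.6, 24.8, 0, 0.94]])

```text
time_s: 30.2
position: [0.6251, 0.1144, 0.2195]
tcp_rot: [2.606, -1.75, -0.003]
force: [1.2, 0.9, -0.9]
grip_width: 0.034
finger_force: 50.0
```

Request:
play_rows(plan=[[3.0, 0, 0, 0, 0.12], [3.0, 0, 0, 0, 0.24], [3.0, 0, 0, 0, 0.36], [3.0, 0, 0, 0, 0.48], [3.0, 0, 0, 0, 0.6], [3.0, 0, 0, 0, 0.72], [3.0, 0, 0, 0, 0.84], [3.0, 0, 0, 0, 0.96]])

```text
time_s: 30.87
position: [0.6247, 0.1162, 0.2192]
tcp_rot: [1.503, -2.755, -0.001]
force: [-0.1, 0.3, -0.6]
grip_width: 0.0338
finger_force: 50.0
```

Request:
play_rows(plan=[[3.0, 0, 0, 0, 0.12], [3.0, 0, 0, 0, 0.24], [3.0, 0, 0, 0, 0.36], [3.0, 0, 0, 0, 0.48], [3.0, 0, 0, 0, 0.6], [3.0, 0, 0, 0, 0.72], [3.0, 0, 0, 0, 0.84], [3.0, 0, 0, 0, 0.96]])

```text
time_s: 31.53
position: [0.6247, 0.1163, 0.2192]
tcp_rot: [0.061, -3.138, 0.002]
force: [-0.1, -0.3, -0.4]
grip_width: 0.0338
finger_force: 50.0
```

Request:
play_rows(plan=[[3.0, 0, 0, 0, 0.12], [3.0, 0, 0, 0, 0.13], [3.0, 0, 0, 0, 0.13], [3.0, 0, 0, 0, 0.13], [3.0, 0, 0, 0, 0.13]])

```text
time_s: 31.95
position: [0.6255, 0.1165, 0.2208]
tcp_rot: [-0.129, -3.138, 0.001]
force: [0.7, 0.3, -0.9]
grip_width: 0.0338
finger_force: 50.0
```

```bash
python3 - <<'E'
from h import *
d=snap("wrist","w15");np.savez("/tmp/w15.npz",**d);on=held(d);g=d["color"][:,:,2]
move([.6252,.1167,.035],-184.9)
print("col",g[380:430,317].tolist());print(on((317,403)),project(d,[[.6727,.1137,.022]]))
E
```

```text
plane z=ax+by+c [ 0.    -0.002 -0.447] x range [-3.99  5.7 ] y [-1.72  1.83]
pos [0.6256 0.1166 0.221 ] heading x 175.3 shift cm [ 0.03  0.02 18.6 ] turn 0.003 F [ 0.   0.1 -0.3] w 0.0336
col [173, 173, 172, 173, 172, 173, 171, 173, 176, 167, 123, 77, 83, 84, 83, 85, 84, 82, 87, 118, 124, 126, 104, 76, 80, 82, 81, 80, 80, 79, 77, 72, 103, 111, 112, 146, 169, 173, 171, 170, 171, 171, 170, 171, 172, 175, 133, 43, 54, 38]
[-4.8   0.12 -0.45] [[316.68250361 256.49897319]]
```

Same readings as template 2, and on target. Lowering onto pin4.

Request:
play_rows(plan=[[3.0, 0, 0, 3.5, 0], [3.0, 0, 0, 7.5, 0], [3.0, 0, 0, 11.5, 0], [3.0, 0, 0, 15.5, 0], [3.0, 0, 0, 18, 0], [3.0, 0, 0, 18.6, 0], [3.0, 0, 0, 18.6, 0], [3.0, 0, 0, 18.6, 0]])

```text
time_s: 32.67
position: [0.6267, 0.1169, 0.0366]
tcp_rot: [0.131, 3.138, 0.0]
force: [-0.2, 0.9, 0.7]
grip_width: 0.034
finger_force: 50.0
```

Request:
play_rows(plan=[[3.0, 0, 0, 0.5, 0], [3.0, 0, 0, 1.0, 0], [3.0, 0, 0, 1.4, 0], [3.0, 0, 0, 1.8, 0], [3.0, 0, 0, 1.8, 0]])

```text
time_s: 33.08
position: [0.6253, 0.1165, 0.0169]
tcp_rot: [-0.133, -3.138, 0.0]
force: [-0.8, 0.1, -1.2]
grip_width: 0.0339
finger_force: 50.0
```

```bash
python3 - <<'E'
from h import *
d=snap("wrist");held(d);move([.6252,.1167,.0065],-184.9)
E
```

```text
plane z=ax+by+c [-0.    -0.004 -0.441] x range [-3.96  5.71] y [-1.71  1.82]
pos [0.6255 0.1165 0.0171] heading x 175.1 shift cm [0.03 0.02 1.06] turn 0.001 F [-0.2  0.1 -0.4] w 0.0339
```

Request:
play_rows(plan=[[3.0, 0, 0, 0.4, 0], [3.0, 0, 0, 0.8, 0], [3.0, 0, 0, 1.0, 0], [3.0, 0, 0, 1.0, 0]])

```text
time_s: 33.47
position: [0.6256, 0.1166, 0.0074]
tcp_rot: [-0.133, -3.139, 0.001]
force: [-0.5, -0.3, 2.7]
grip_width: 0.0337
finger_force: 50.4
```

Request:
play_rows(plan=[[4.5, 0, 0, 0, 0], [4.5, 0, 0, 0, 0], [4.5, 0, 0, 0, 0], [4.5, 0, 0, -3, 0], [4.5, 0, 0, -7, 0], [4.5, 0, 0, -11, 0], [4.5, 0, 0, -15, 0], [4.5, 0, 0, -19, 0]])

```text
time_s: 34.13
position: [0.6254, 0.1164, 0.1993]
tcp_rot: [-0.133, -3.139, 0.0]
force: [0.7, 1.9, -0.3]
grip_width: 0.045
finger_force: 0.0
```

Request:
play_rows(plan=[[4.0, 2, -3, -4, 0], [4.0, 3, -7, -8, 0], [4.0, 3, -11, -10.5, 0], [4.0, 3, -13, -10.5, 0], [4.0, 3, -13, -10.5, 0], [4.0, 3, -13, -10.5, 0], [4.0, 3, -13, -10.5, 0]])

```text
time_s: 34.72
position: [0.5846, -0.0107, 0.3023]
tcp_rot: [0.135, 3.138, 0.001]
force: [0.4, -0.2, -0.9]
grip_width: 0.0403
finger_force: 0.0
```

```bash
python3 - <<'E'
from h import *
d=snap("wrist","w16");move([.7677,-.0155,.312],-184.5);incase(d)
print(bars(snap("side")),bars(snap("scene")))
E
```

```text
pos [ 0.5846 -0.0101  0.3015] heading x 175.1 shift cm [-18.29   1.02  -1.06] turn -0.007 F [ 0.1 -0.1 -0.2] w 0.0399
bar 0.6143 -0.0613 yaw -5.0 119 36 z 0.012 slope [-0.005  0.006] hole+x at [ 0.6591 -0.0652]
bar 0.6282 0.1169 yaw -4.6 120 36 z 0.012 slope [-0.002 -0.004] hole+x at [0.673  0.1133]
bar 0.6233 0.0577 yaw -4.6 119 36 z 0.012 slope [-0.002  0.006] hole+x at [0.6681 0.0541]
bar 0.6076 -0.1218 yaw -4.9 119 36 z 0.0121 slope [-0.001  0.006] hole+x at [ 0.6524 -0.1256]
[] []
```

View pics/w16.png

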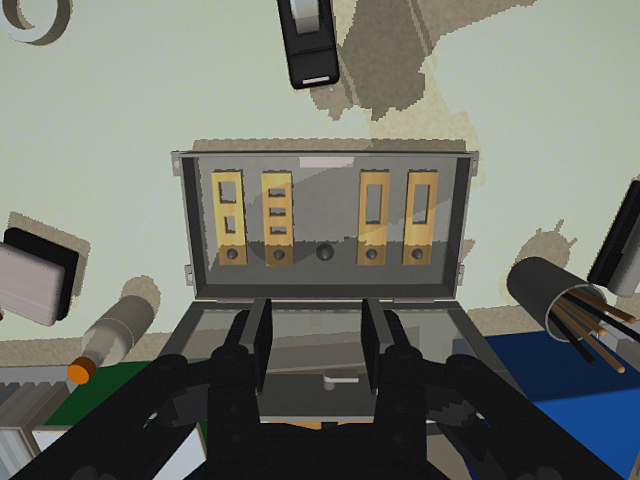

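All four templates lie flat (top z=0.012), each on its own pin: (231,254), (279,254), (372,254) and (417,254). No wood bars are left on the table. Now back to the knob to close the lid.

Request:
play_rows(plan=[[4.0, -3, 0.2, -1, 0], [4.0, -7, 0.5, -1, 0], [4.0, -11, 0.8, -1, 0], [4.0, -15, 1, -1, 0], [4.0, -18.3, 1, -1, 0], [4.0, -18.3, 1, -1, 0], [4.0, -18.3, 1, -1, 0]])

```text
time_s: 35.45
position: [0.7692, -0.0147, 0.3072]
tcp_rot: [-0.132, -3.133, 0.002]
force: [-0.4, 0.1, 0.0]
grip_width: 0.0406
finger_force: 0.0
```

Request:
play_rows(plan=[[4.0, 0, 0, 3, 0], [4.0, 0, 0, 6, 0], [4.0, 0, 0, 9, 0], [4.0, 0, 0, 12, 0], [4.0, 0, 0, 13.9, 0], [4.0, 0, 0, 13.9, 0], [4.0, 0, 0, 13.9, 0]])

```text
time_s: 36.03
position: [0.7671, -0.0153, 0.1731]
tcp_rot: [-0.131, -3.137, 0.001]
force: [0.1, -0.2, 0.3]
grip_width: 0.0395
finger_force: 0.0
```

Request:
play_rows(plan=[[1.0, 0, 0, 0, 0], [1.0, 0, 0, 0, 0], [1.0, 0, 0, 0, 0], [1.0, 0, 0, 0, 0], [1.0, 0, 0, 0, 0]], newtons=28)

```text
time_s: 36.45
position: [0.769, -0.0156, 0.176]
tcp_rot: [0.132, 3.135, 0.001]
force: [-1.4, 1.9, 7.2]
grip_width: 0.0133
finger_force: 30.0
```

```bash
python3 - <<'E'
from h import *
move([.5643,.002,.0648],-184.5);p,R,s=tool();print(s["finger_force"])
cx=np.array([np.cos(.086),-np.sin(.086),0]);r=.148;h=.038
f=lambda l:(-r*np.cos(l)+h*np.sin(l),r*np.sin(l)+h*np.cos(l))
hx=.5643+.148*.9963
# present angle from position
px=(p-[hx,.002-.148*.086,0])@cx;pz=p[2]-.0648+h;l0=np.pi-np.arctan2(pz,px)-np.arctan2(h,r);print("lid",l0)
for l in np.linspace(l0,0,14)[1:]:
    a,b=f(l),(px,pz);v=R.T@(cx*(a[0]-b[0])+[0,0,a[1]-b[1]])*100;print(round(l,2),v.round(2).tolist())
E
```

```text
pos [ 0.769  -0.0156  0.176 ] heading x 175.2 shift cm [20.59  0.03 11.04] turn -0.006 F [-1.4  1.9  7.2] w 0.0133
29.99698966741562
lid 1.6872009053441508
1.56 [2.15, 0.0, 0.06]
1.43 [4.1, 0.01, -0.29]
1.3 [6.08, 0.01, -0.38]
1.17 [8.05, 0.01, -0.22]
1.04 [9.99, 0.02, 0.2]
0.91 [11.86, 0.02, 0.87]
0.78 [13.62, 0.02, 1.77]
0.65 [15.25, 0.02, 2.89]
0.52 [16.73, 0.03, 4.22]
0.39 [18.02, 0.03, 5.72]
0.26 [19.1, 0.03, 7.38]
0.13 [19.97, 0.03, 9.16]
0.0 [20.59, 0.03, 11.04]
```

Request:
play_rows(plan=[[1.0, 2.0, 0, -0.2, 0], [1.0, 4.1, 0, -0.4, 0], [1.0, 6.1, 0, -0.4, 0], [1.0, 8.0, 0, -0.2, 0], [1.0, 10.0, 0, 0.2, 0], [1.0, 11.9, 0, 0.9, 0], [1.0, 13.6, 0, 1.8, 0], [1.0, 15.2, 0, 2.9, 0]])

```text
time_s: 37.12
position: [0.6184, -0.0026, 0.1467]
tcp_rot: [0.132, 3.132, 0.002]
force: [5.8, 0.5, -0.1]
grip_width: 0.0136
finger_force: 28.1
```

Request:
play_rows(plan=[[1.0, 1.5, 0, 1.3, 0], [1.0, 2.8, 0, 2.8, 0], [1.0, 3.9, 0, 4.5, 0], [1.0, 4.7, 0, 6.3, 0], [1.0, 5.2, 0, 7.4, 0], [1.0, 5.4, 0, 8.1, 0], [1.0, 5.4, 0, 8.3, 0], [1.0, 5.4, 0, 8.3, 0]])

```text
time_s: 37.78
position: [0.567, 0.0019, 0.0668]
tcp_rot: [0.128, 3.13, 0.001]
force: [-4.5, -1.4, 31.5]
grip_width: 0.0134
finger_force: 36.7
```

```bash
python3 - <<'E'
from h import *
move([.5643,.002,.0648],-184.5)
d=snap("wrist","w17");Z=d["range_z"];ys,xs=np.mgrid[20:440:6,10:630:6];ys,xs=ys.ravel(),xs.ravel();o,r=rays(d,np.c_[xs,ys]);P=o+r*Z[ys,xs][:,None]
c=np.array([.6215,-.0025]);Q=(P[:,:2]-c)@np.array([[np.cos(.086),np.sin(.086)],[-np.sin(.086),np.cos(.086)]])
for nm,m in(("robot edge",(Q[:,0]<-.065)&(Q[:,0]>-.085)),("side rails",(abs(Q[:,0])<.06)&(abs(Q[:,1])<.162)&(abs(Q[:,1])>.154))):
    k=m&(abs(Q[:,1])<.162)&(abs(Q[:,1])>.04)&(P[:,2]<.09)&(P[:,2]>.03);print(nm,k.sum(),np.percentile(P[k,2],[10,50,90]).round(4))
E
```

```text
pos [0.567  0.0019 0.0668] heading x 175.3 shift cm [ 0.27 -0.01  0.2 ] turn -0.003 F [-4.5 -1.4 31.5] w 0.0134
robot edge 454 [0.0513 0.0521 0.0528]
side rails 106 [0.0513 0.052  0.0528]
```

The lid is down, its edge at z=0.052 as at the start. Turning the knob back.

Request:
play_rows(plan=[[1.0, 0.1, 0, -0.3, -0.12], [1.0, 0.1, 0, -0.3, -0.24], [1.0, 0.1, 0, -0.3, -0.36], [1.0, 0.1, 0, -0.3, -0.48], [1.0, 0.1, 0, -0.3, -0.6], [1.0, 0.1, 0, -0.3, -0.72], [1.0, 0.1, 0, -0.3, -0.84], [1.0, 0.1, 0, -0.3, -0.96]], newtons=40)

```text
time_s: 38.5
position: [0.5659, 0.0039, 0.0671]
tcp_rot: [-1.337, 2.832, -0.001]
force: [1.9, 8.7, 8.6]
grip_width: 0.0134
finger_force: 41.3
```

Request:
play_rows(plan=[[1.0, 0, 0, 0, -0.12], [1.0, 0, 0, 0, -0.24], [1.0, 0, 0, 0, -0.36], [1.0, 0, 0, 0, -0.48], [1.0, 0, 0, 0, -0.6], [1.0, 0, 0, 0, -0.61], [1.0, 0, 0, 0, -0.61], [1.0, 0, 0, 0, -0.61]])

```text
time_s: 39.17
position: [0.5646, 0.0043, 0.0671]
tcp_rot: [-2.121, 2.308, -0.003]
force: [-3.4, 12.8, 12.2]
grip_width: 0.0134
finger_force: 42.0
```

```bash
python3 -c "
from h import *
move([.5643,.002,.0648],-95.1);print(tool()[2]['torque'])"
```

```text
pos [0.5646 0.0043 0.0671] heading x -94.8 shift cm [0.23 0.01 0.23] turn 0.005 F [-3.4 12.8 12.2] w 0.0134
[4.90760131 1.22684682 0.05495545]
```

Request:
play_rows(plan=[[3.5, 0, 0, 0, 0], [3.5, 0, 0, 0, 0], [3.5, 0, 0, 0, 0], [3.5, 0, 0, -4, 0], [3.5, 0, 0, -8, 0], [3.5, 0, 0, -12, 0], [3.5, 0, 0, -16, 0], [3.5, 0, 0, -20, 0]])

```text
time_s: 39.83
position: [0.5611, 0.001, 0.2663]
tcp_rot: [2.123, -2.315, -0.0]
force: [1.0, -0.1, -1.0]
grip_width: 0.0355
finger_force: 0.0
```

Request:
play_rows(plan=[[3.5, 0, 0, -4, 0], [3.5, 0, 0, -5, 0], [3.5, 0, 0, -5, 0], [3.5, 0, 0, -5, 0], [3.5, 0, 0, -5, 0]])

```text
time_s: 40.25
position: [0.5611, 0.0014, 0.3131]
tcp_rot: [2.123, -2.314, -0.002]
force: [-0.2, 0.3, 0.2]
grip_width: 0.0349
finger_force: 0.0
```

```bash
python3 - <<'E'
from h import *
d=snap("wrist","w18");Z=d["range_z"];ys,xs=np.mgrid[0:440:1,10:630:1];ys,xs=ys.ravel(),xs.ravel();k=Z[ys,xs]>.2;ys,xs=ys[k],xs[k];o,r=rays(d,np.c_[xs,ys]);P=o+r*Z[ys,xs][:,None]
c=np.array([.6215,-.0025]);Q=(P[:,:2]-c)@np.array([[np.cos(.086),np.sin(.086)],[-np.sin(.086),np.cos(.086)]])
k=(Q[:,0]<-.065)&(Q[:,0]>-.085)&(abs(Q[:,1])<.162)&(abs(Q[:,1])>.04);print("edge",np.percentile(P[k,2],[10,50,90]).round(4))
t=(P[:,2]>.084)&(P[:,2]<.11)&(abs(Q[:,0]+.058)<.035)&(abs(Q[:,1])<.035);print("knob top",t.sum(),cv2.minAreaRect((Q[t]*1000).astype(np.float32)))
E
```

```text
edge [0.0511 0.0521 0.0532]
knob top 522 ((-56.09039306640625, -0.3001213073730469), (42.25035095214844, 12.747275352478027), 89.88473510742188)
```

View pics/w18.png

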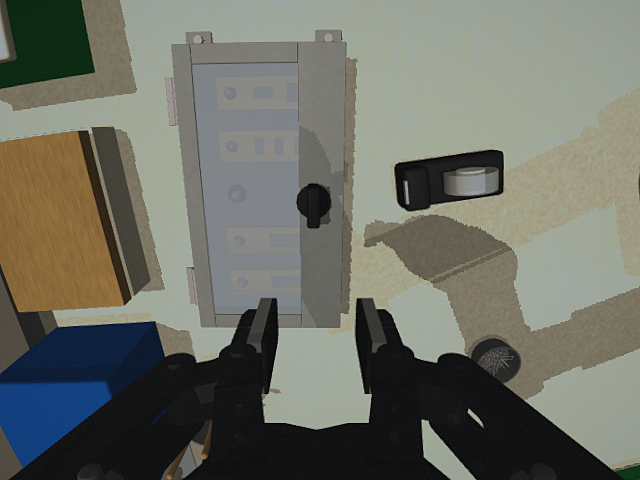

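The lid is shut, with its edge at z=0.052. The knob at (314,203) lies parallel to the hinge at 89.9°, so it is latched. All four templates show on their pins through the pane, and the robot touches nothing.

```bash
python3 -c "
from cell import workorder
print(workorder.sign_off())"
```

```text
the job is handed in; nothing more can be done
None
```

The job is handed in: the three loose templates are flat in the case on pins 0, 1 and 4 beside the stored one on pin 3, the lid is shut and the knob latched; the first template had to be set down a second time, and sign-off returned no verdict.

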